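Fetch the doming block from behind the bench clutter

ROBOT

A 6-joint arm with a two-finger parallel gripper is mounted at the origin on the work surface. World frame = base frame: x ahead of the robot, y to its left, z up, the work surface at z = 0. Lengths are in mm, angles in degrees, forces in N, time in s.
With the tool pointing down it reaches from about 350 to 850 mm from the base axis. Payload 8.1 kg.
Tool frame: the origin (TCP) lies at the very end of the fingers, on their centre line; the grasp point (between the pads) lies 19 mm behind it (r.grasp_offset is the distance from the TCP to the grasp point, in mm); z points along the fingers, y is the line along which they close (so a half turn about z gives the same grasp; the last joint's range is limited). The gripper opens to 85 mm and grips with 20 to 120 N. Pads are 22 mm wide; open, the fingers measure 114 mm over their backs; the gripper's body (76 mm by 85 mm) begins 54 mm behind the grasp point. The pads swing forward as they close: fully open they stand 13 mm farther back than shut.
Start: joints at [61.398, 7.471, 85.268, -0, 87.261, -4.893], TCP at [241.235, 549.373, 231.292] pointing down, gripper open.
Joint ranges: [-169.43, 169.43], [-51.17, 129.36], [1.28, 143.12], [-76.62, 256.62], [0, 156.53], [-152.29, 152.29]. Speed limits (degrees/s): [136.94, 136.94, 159.86, 180, 180, 180].

INTERFACE

Orientations are given as [roll, pitch, yaw] about the fixed x, y, z axes, in that order (R = Rz(yaw) Ry(pitch) Rx(roll)).
In Python, from bench import r gives the robot as it stands.
- The arm moves only by the tool carry_out, never from a script. Its argument "commands" is a list of rows, each an object with "jaw": the finger opening in m, from 0 to 0.0854; "translation": the shift along the tool's x, y, z in m, a list of three; "spin": the turn about the tool's z in rad. A call has exactly 8 rows; each row shifts and turns the commanded pose from where the row before left it, along the tool's axes as they then stand; what a row does not reach is not made up. A row lasts 1/12 s, in which the tool goes at most 41.7 mm and 7.16 degrees, less where a joint would pass 70% of its speed; a pose out of reach is approached as far as the arm can. A call is refused whole if a number of a shift passes 0.0417 or a number of a turn 0.125, either way. A call with a gripper value outside its range is refused whole. The fingers move at their own pace and stop on an object; "squeeze" is the grip in N (left out, the last holds). Time passes only in rows, so rows that do not move let the fingers close, or fill a call up. It gives the time, the measured TCP pose, the force, the opening and the grip force at its end, in the units of the state.
- r.sense(): the state, without advancing time (a new reading comes with each control period).
- r.snapshot(name): name is "side" or "top"; returns a dict with "pixels" (384x512x3 uint8, blue, green, red), "K" (3x3 intrinsics, pixels), "dist_coeffs" ([k1, k2, p1, p2, k3] as OpenCV has them; the pictures are not rectified), "extrinsics" (4x4, takes a point from camera to world coordinates). Camera axes: x right, y down, z forward; pixel columns grow to the right and rows downward; lengths in mm; the calibration is good to about 2 mm. A picture is of the moment at which its call begins. There is no depth.
- r.hand_in(): hands the job in; it is judged then, once.
Trained networks look in a picture, given as the dict that the camera call returned (one of the last four; its "shot" number tells which), for a name from the list of things; names that differ only in an ending like _2 or _b are one class to them, and where a whole thing is asked for, a point or a joint stands for the part that bears it (a point fixed in the world has none). Each returns a list of dicts, best first, with "score" (0 to 1); they miss things now and then, are a little off and sometimes report something else, mostly with a low value. They report only what shows in the picture. A call takes as long as a camera call.
- r.spot_in(picture, target): "xy" ([column, row] in pixels, amid what is visible of it).
- r.regions_of(picture, target): "pixels" (384x512 bool, what is visible of it) and "xy" ([column, row] in pixels, amid what is visible of it).
- r.landmark_of(picture, target): "xy" ([column, row] in pixels: a listed point, or the origin of a listed thing).
The state is a dict: "time": time; "joint_pos": joint angles; "qd": joint speeds; "joint_efforts": joint torques, N m; "tool_pos": TCP position; "tcp_rot": TCP orientation; "ft_force": force on the tool from outside, world axes, zero at the start; "wrist_torque": the same for the moment, N m; "finger_gap": finger opening in mm; "grip_force": force on a finger pad.
Only numpy, scipy, OpenCV 4.12 (cv2) and the standard library are available. Lean on these libraries where they do the work, as an engineer would, in place of code of your own. Each camera call takes 0.05 s, during which the arm holds its last target. There are 200 camera calls.

TASK

The steel doming block sits boxed in by the bottle, the jar and the ring mandrel in the wooden tray. Without moving the block yet, stand those three aside on the black rubber mat; then take the block out and set it down, same face up, in the middle of the round leather pad; then put the bottle, the jar and the mandrel each back in the tray on the very spot where it stood at the start. Keep the three upright throughout, and leave the little brass weight and the small tin in the tray where they are.

Things in the scene. Friction and masses are not known exactly. Their poses are not given: they have to be found in the camera images.
- bottle: Brown glass bottle with a black cap, standing upright and loose: round, 48 mm diameter, 109 mm high with its 26 mm wide cap; straight sides from 5 to 80 mm above its foot, then a narrow neck. About 0.18 kg. Origin at the centre of its underside, z up.
- jar: White jar with a bare aluminium screw lid, standing upright and loose: round, 52 mm diameter, 98 mm high, the lid (top 18 mm) as wide as the jar; straight sides from 5 to 78 mm above its foot. About 0.2 kg. Origin at the centre of its underside, z up.
- mandrel: Ring mandrel standing upright and loose: a round dark wooden foot, 52 mm diameter and 50 mm high, out of which rises a slender tapering steel stick, 23 mm diameter at the foot and 17 mm near its top, its tip 160 mm above the underside. About 0.3 kg; can be gripped by the stick (e.g. 115 mm up). Origin at the centre of its underside, z up.
- block: Steel doming block: a cube of 44 mm edge with round hollows in its faces (faces grip as flat), about 0.6 kg, loose. It stands square to the tray within 0.1 rad, between the three tall things with about 10 mm gaps, too little for fingers. Origin at the centre of its underside, z up, x and y square to its side faces.
- tray: Shallow light-wood tray fixed on the bench, 210 mm (its x) by 250 mm (its y), rim 20 mm high, walls and floor 6 mm thick. Origin at the centre of its underside. In its frame the block starts near (18, 0) mm; the three tall things start within 4 mm of thin dark rings on its floor (62 mm diameter) at (18, 58), (18, -58) and (-40, 0) mm, in a different order each start.
- mat: Black rubber mat fixed on the bench, the side area: 280 mm (its x) by 130 mm (its y), 6 mm thick, empty at the start. Origin at the centre of its underside.
- pad: Round reddish-brown leather pad fixed on the bench, 130 mm diameter, 22 mm high, flat top, firm. Origin at the centre of its underside.
- weight: Small brass knobbed weight, 24 mm diameter, 30 mm high, loose in a corner of the tray near (-72, 90) mm in the tray's frame; to be left alone. Origin at the centre of its underside.
- tin: Small flat round aluminium tin, 30 mm diameter, 16 mm high, loose in a corner of the tray near (-72, -90) mm in the tray's frame; to be left alone. Origin at the centre of its underside.

How it is judged:
By the outcome, as a careful person would: the job done as asked, in the order asked, and still so for the second after the job is handed in, with the robot touching nothing.
It also fails if it takes over 144 s, if anything falls off the work surface, if the arm or the gripper's body presses on something with over 40 N, if the wrist force passes 120 N, or if a joint passes its speed limit or range.

## Working session

There is one attempt and no reset: what is moved stays moved. The work goes in short steps, Python scripts to look and compute and a tool call to move; the robot and the scene stay as the last step left them, time stands still between calls to the robot, and variables do not carry over. Pictures are saved under pics/ and viewed, at most 14 in all, crops included, and the job is handed in when it is done.

Besides the shell and the picture viewer there is one more tool, called after "Request:" by a JSON object that holds its "fn" and its "kwargs". carry_out: Moves the arm, as the interface text tells. Its arguments: {"type":"object","properties":{"commands":{"type":"array","items":{"type":"object","properties":{"jaw":{"type":"number"},"translation":{"type":"array","items":{"type":"number"}},"spin":{"type":"number"}}}},"squeeze":{"type":"number"}},"required":["commands"]}

```bash
ls; mkdir -p pics; python3 - <<'E'
from bench import r
import cv2,numpy as np
s=r.sense();print(s['time'],s['tool_pos'],s['tcp_rot'],s['finger_gap'])
for n in('side','top'):
    p=r.snapshot(n);cv2.imwrite(f'pics/{n}0.png',p['pixels']);print(n,p['K'],p['dist_coeffs'],np.round(p['extrinsics'],3))
    for t in 'bottle jar mandrel block tray mat pad weight tin'.split():
        print(t,[(np.round(d['xy'],1).tolist(),round(d['score'],2)) for d in r.landmark_of(p,t)[:2]])
E
```

```text
pics
0.0 [240.95854062 548.88939815 230.24942216] [-1.79894564e+02 -9.40940860e-03  1.56292589e+02] 85.46049871389607
side [[398.96694368   0.         254.32815724]
 [  0.         398.96694368 197.79219379]
 [  0.           0.           1.        ]] [-0.11085944  0.          0.          0.          0.        ] [[-9.90000e-01 -8.10000e-02  1.19000e-01  3.79157e+02]
 [-1.44000e-01  5.31000e-01 -8.35000e-01  7.96344e+02]
 [ 5.00000e-03 -8.43000e-01 -5.38000e-01  5.81750e+02]
 [ 0.00000e+00  0.00000e+00  0.00000e+00  1.00000e+00]]
bottle [([206.7, 332.1], 0.81)]
jar [([222.8, 309.9], 0.71), ([249.9, 317.0], 0.63)]
mandrel [([231.7, 284.0], 0.81)]
block [([223.5, 310.8], 0.75)]
tray [([232.0, 312.9], 0.94)]
mat [([267.5, 163.9], 0.76)]
pad [([227.9, 222.9], 0.64)]
weight [([247.4, 360.7], 0.54)]
tin [([286.0, 289.6], 0.76)]
top [[482.6570287    0.         253.03039361]
 [  0.         482.6570287  184.87418412]
 [  0.           0.           1.        ]] [-0.2107218  0.         0.         0.         0.       ] [[-2.000000e-02 -9.970000e-01  8.000000e-02  4.058440e+02]
 [-1.000000e+00  2.000000e-02 -6.000000e-03 -1.618700e+01]
 [ 4.000000e-03 -8.100000e-02 -9.970000e-01  1.251729e+03]
 [ 0.000000e+00  0.000000e+00  0.000000e+00  1.000000e+00]]
bottle [([110.2, 185.4], 0.56)]
jar [([121.6, 207.8], 0.83)]
mandrel [([155.4, 195.2], 0.79)]
block [([129.8, 184.6], 0.8)]
tray [([132.9, 199.3], 0.59)]
mat [([364.9, 187.1], 0.6)]
pad [([232.1, 169.1], 0.77)]
weight [([88.2, 211.2], 0.67)]
tin [([156.5, 229.2], 0.48)]
```

View pics/side0.png

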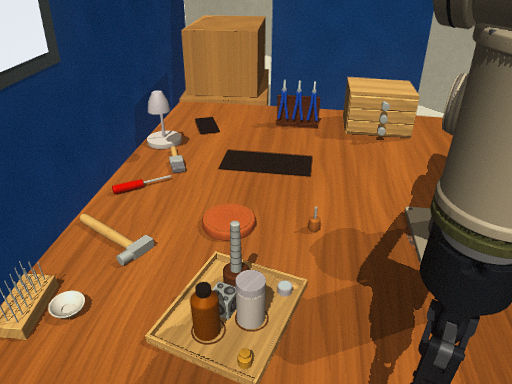

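View pics/top0.png

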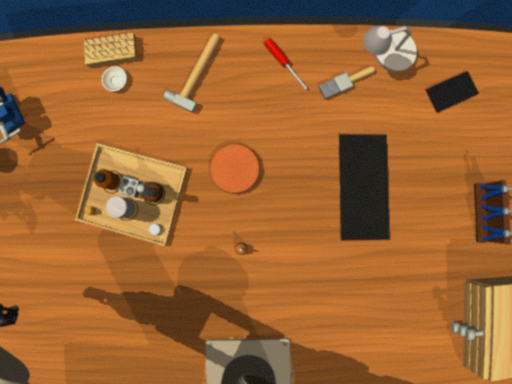

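```bash
cat > vis.py <<'E'
from bench import r
import cv2,numpy as np
from scipy.optimize import least_squares
def und(p,xy): return cv2.undistortPoints(np.array(xy,float).reshape(-1,1,2),p['K'],np.array(p['dist_coeffs'])).reshape(-1,2)
def proj(p,X):
    E=np.linalg.inv(p['extrinsics']);X=np.atleast_2d(X).astype(float)
    return cv2.projectPoints(X,cv2.Rodrigues(E[:3,:3])[0],E[:3,3],p['K'],np.array(p['dist_coeffs']))[0].reshape(-1,2)
def ray(p,xy):
    d=np.c_[und(p,xy),1][0]@p['extrinsics'][:3,:3].T
    return p['extrinsics'][:3,3],d
def onplane(p,xy,z):
    c,d=ray(p,xy);return c+d*(z-c[2])/d[2]
def tri(ps,xys):
    A=np.zeros((3,3));b=np.zeros(3)
    for p,xy in zip(ps,xys):
        c,d=ray(p,xy);d/=np.linalg.norm(d);M=np.eye(3)-np.outer(d,d);A+=M;b+=M@c
    X=np.linalg.solve(A,b);return X,[np.round(proj(p,X)[0]-xy,1).tolist() for p,xy in zip(ps,xys)]
E
python3 - <<'E'
from vis import *
ps=[r.snapshot(n) for n in('side','top')]
T='bottle jar mandrel block tray mat pad weight tin'.split()
C={}
for t in T:
    L=[r.landmark_of(p,t)[:3] for p in ps]
    if not all(L): print(t,'missing');continue
    best=None
    for a in L[0]:
        for b in L[1]:
            X,e=tri(ps,[a['xy'],b['xy']]);q=np.abs(e).sum()
            if best is None or q<best[0]: best=(q,X,e,a['score'],b['score'])
    print(t,np.round(best[1],1),best[2],best[3:]); C[t]=best[1]
for t in('tray','mat'):
  for p,n in zip(ps,('side','top')):
    g=r.regions_of(p,t)
    if not g: print('no',t,n);continue
    m=g[0]['pixels'].astype(np.uint8)
    c=max(cv2.findContours(m,0,2)[0],key=cv2.contourArea)
    h=cv2.convexHull(c); q=cv2.approxPolyDP(h,6,True).reshape(-1,2)
    print(t,n,g[0]['score'],m.sum(),q.tolist(),[np.round(onplane(p,x,20 if t=='tray' else 6)[:2],0).tolist() for x in q])
    cv2.imwrite(f'pics/m_{t}_{n}.png',m*255)
p=ps[1];cv2.imwrite('pics/topcrop.png',cv2.resize(p['pixels'][135:255,65:265],None,fx=4,fy=4,interpolation=cv2.INTER_CUBIC))
p=ps[0];cv2.imwrite('pics/sidecrop.png',cv2.resize(p['pixels'][205:384,130:330],None,fx=3.3,fy=3.3,interpolation=cv2.INTER_CUBIC))
E
```

```text
bottle [526.8 349.8   2.9] [[0.6, 0.1], [-0.1, -0.4]] (0.64, 0.67)
jar [453.2 312.7  12.3] [[-0.7, -0.1], [0.0, 0.5]] (0.63, 0.59)
mandrel [497.3 226.6   1.7] [[3.4, 0.3], [-0.4, -2.6]] (0.84, 0.77)
block [511.1 300.2  14.2] [[-0.8, -0.1], [0.1, 0.6]] (0.69, 0.88)
tray [484.3 292.2  -6.9] [[4.7, 0.4], [-0.5, -3.3]] (0.79, 0.66)
mat [ 496.9 -319.8   -3.8] [[0.8, 0.1], [-0.1, -1.0]] (0.95, 0.81)
pad [555.3  26.5   1.7] [[2.7, 0.3], [-0.4, -2.5]] (0.7, 0.79)
weight [451.2 407.8  19. ] [[1.3, 0.1], [-0.1, -0.8]] (0.58, 0.63)
tin [398.1 232.3  10.6] [[1.8, 0.1], [-0.1, -1.4]] (0.66, 0.55)
tray side 0.8 8285 [[214, 252], [306, 280], [259, 383], [239, 383], [146, 341]] [[558.0, 153.0], [358.0, 210.0], [420.0, 447.0], [450.0, 452.0], [620.0, 400.0]]
tray top 0.64 5841 [[97, 144], [186, 168], [164, 246], [76, 219]] [[622.0, 386.0], [552.0, 148.0], [353.0, 207.0], [425.0, 442.0]]
mat side 0.85 1809 [[221, 164], [230, 149], [311, 156], [309, 175]] [[636.0, -275.0], [630.0, -385.0], [361.0, -374.0], [364.0, -247.0]]
mat top 0.61 5141 [[384, 134], [389, 237], [342, 240], [339, 135]] [[635.0, -375.0], [362.0, -377.0], [358.0, -252.0], [634.0, -253.0]]
```

View pics/topcrop.png

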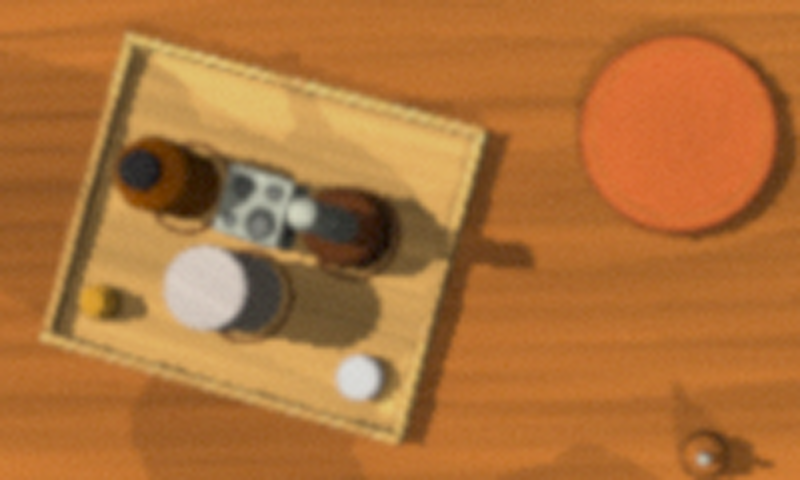

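View pics/sidecrop.png

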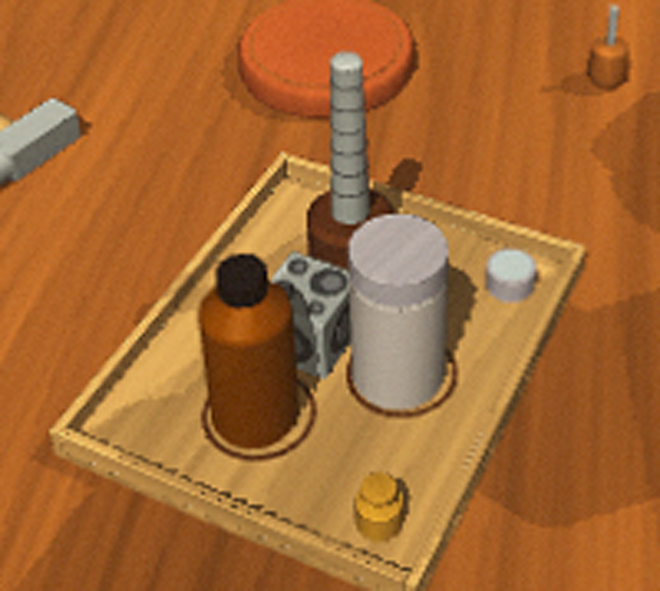

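Side view: bottle (205,320), jar (250,300), mandrel (236,260), block (226,295) within the tray; bottle stands at the +y ring, mandrel at −y, jar at the −x ring. Top view agrees; the pad is at (235,168), the mat at (364,187).

```bash
python3 - <<'E'
from vis import *
ps=[r.snapshot(n) for n in('side','top')]
S=lambda x:np.array(x)/3.3+[130,205]-.35
Tt=lambda x:np.array(x)/4+[65,135]-.4
side=[S(x) for x in[(52,432),(283,153),(584,245),(410,590)]]; top=[Tt(x) for x in[(128,35),(487,130),(402,441),(42,338)]]
loc=np.array([(105,125),(105,-125),(-105,-125),(-105,125)])
def R(a):return np.array([[np.cos(a),-np.sin(a)],[np.sin(a),np.cos(a)]])
for k in((0,1),(0,),(1,)):
    def f(v):
        X=np.c_[loc@R(v[2]).T+v[:2],np.full(4,20)]
        return np.concatenate([(proj(ps[i],X)-[side,top][i]).ravel() for i in k])
    s=least_squares(f,[488,296,-.28]);print(k,s.x,np.round(s.fun,1).tolist())
    if len(k)==2:v=s.x
for n,a,b,h in[('bottlecap',(242,266),(140,168),115),('jartop',(398,250),(206,287),104),('mandreltip',(346,62),(302,212),166)]:
    X,e=tri(ps,[S(a),Tt(b)]);o=[onplane(ps[0],S(a),h)[:2],onplane(ps[1],Tt(b),h)[:2]]
    print(n,X.round(1),e,np.round(o,1).tolist(),'local',[(R(v[2]).T@(q-v[:2])).round(1).tolist() for q in o+[X[:2]]])
# block top corners
Bc=[(296,252),(352,274),(322,292)]
for b,h in[((259,204),50)]:
    q=onplane(ps[1],Tt(b),h)[:2];print('block',q,R(v[2]).T@(q-v[:2]))
for nm,x,y in[('ring+y',18,58),('ring-y',18,-58),('ring-x',-40,0),('blk',18,0)]: print(nm,R(v[2])@[x,y]+v[:2])
# pad
g=r.regions_of(ps[1],'pad')[0]['pixels'].astype(np.uint8);e=cv2.fitEllipse(max(cv2.findContours(g,0,2)[0],key=cv2.contourArea));print(e,onplane(ps[1],e[0],20))
g=r.regions_of(ps[0],'pad')[0]['pixels'].astype(np.uint8);e=cv2.fitEllipse(max(cv2.findContours(g,0,2)[0],key=cv2.contourArea));print(e,onplane(ps[0],e[0],15))
p=ps[0];cv2.imwrite('pics/blk.png',cv2.resize(p['pixels'][250:335,180:280],None,fx=8,fy=7,interpolation=cv2.INTER_CUBIC))
E
```

```text
(0, 1) [ 4.90906744e+02  2.97505552e+02 -2.85497099e-01] [-0.8, -0.6, -0.2, -0.4, 0.8, 0.4, 1.6, -1.0, -0.2, -1.2, -0.3, -0.7, -1.0, 0.3, -0.7, -0.3]
(0,) [ 4.91378439e+02  2.98457023e+02 -2.88219044e-01] [-1.3, -0.4, -0.3, -0.2, 0.6, 0.8, 0.9, -0.5]
(1,) [ 4.89632451e+02  2.96001064e+02 -2.79941981e-01] [0.0, -0.6, 0.2, -0.5, -0.1, 0.6, -0.0, 0.5]
bottlecap [525.6 347.1 116.1] [[0.4, 0.0], [-0.1, -0.3]] [[526.7, 346.0], [525.1, 347.3]] local [[20.7, 56.6], [18.8, 57.4], [19.4, 57.3]]
jartop [453.8 309.6 101.7] [[0.4, 0.0], [-0.0, -0.3]] [[454.1, 312.0], [453.0, 308.9]] local [[-39.4, 3.6], [-39.6, 0.3], [-39.0, 1.2]]
mandreltip [493.3 235.6 163.4] [[0.4, 0.0], [-0.0, -0.3]] [[493.3, 239.1], [492.4, 234.8]] local [[18.8, -55.4], [19.1, -59.7], [19.8, -58.8]]
block [507.2451438  289.52867332] [17.92361394 -3.05253219]
ring+y [524.51293504 348.08839418]
ring-y [491.84333727 236.78386875]
ring-x [452.52587344 308.77093035]
blk [508.17813616 292.43613146]
((234.7095489501953, 167.80917358398438), (49.55292892456055, 50.19213104248047), 149.2587890625) [550.16412333  22.51328102  20.        ]
((227.772216796875, 221.56101989746094), (36.383155822753906, 53.1057243347168), 86.00874328613281) [552.31839279  31.58449406  15.        ]
```

Request:
{"fn": "carry_out", "kwargs": {"commands": [{"jaw": 0.085,"translation": [0,0,0],"spin": 0.12},{"jaw": 0.085,"translation": [0,0,0],"spin": 0.12},{"jaw": 0.085,"translation": [0,0,0],"spin": 0.12},{"jaw": 0.085,"translation": [0,0,0],"spin": 0.12},{"jaw": 0.085,"translation": [0,0,0],"spin": 0.12},{"jaw": 0.085,"translation": [0,0,0],"spin": 0.12},{"jaw": 0.085,"translation": [0,0,0],"spin": 0.12},{"jaw": 0.085,"translation": [0,0,0],"spin": 0.12}], "squeeze": 40}}

```text
time: 3.07
tool_pos: [241.2, 549.4, 231.3]
tcp_rot: [-180.0, -0.0, 100.9]
ft_force: [-0.5, -0.3, -0.0]
finger_gap: 84.9
grip_force: 0.0
```

Request:
{"fn": "carry_out", "kwargs": {"commands": [{"jaw": 0.085,"translation": [0,0,0],"spin": 0.12},{"jaw": 0.085,"translation": [0,0,0],"spin": 0.12},{"jaw": 0.085,"translation": [0,0,0],"spin": 0.12},{"jaw": 0.085,"translation": [0,0,0],"spin": 0.1225},{"jaw": 0.085,"translation": [-0.019,0.0275,0],"spin": 0},{"jaw": 0.085,"translation": [-0.019,0.0275,0],"spin": 0},{"jaw": 0.085,"translation": [-0.019,0.0275,0],"spin": 0},{"jaw": 0.085,"translation": [-0.019,0.0275,0],"spin": 0}]}}

```text
time: 3.73
tool_pos: [325.9, 444.4, 231.3]
tcp_rot: [180.0, -0.0, 73.7]
ft_force: [0.0, 0.3, 0.8]
finger_gap: 85.1
grip_force: 0.0
```

Request:
{"fn": "carry_out", "kwargs": {"commands": [{"jaw": 0.085,"translation": [-0.019,0.0275,0],"spin": 0},{"jaw": 0.085,"translation": [-0.019,0.0275,0],"spin": 0},{"jaw": 0.085,"translation": [-0.019,0.0275,0],"spin": 0},{"jaw": 0.085,"translation": [-0.019,0.0275,0],"spin": 0},{"jaw": 0.085,"translation": [-0.019,0.0275,0],"spin": 0},{"jaw": 0.085,"translation": [-0.019,0.0275,0],"spin": 0},{"jaw": 0.085,"translation": [-0.019,0.0275,0],"spin": 0},{"jaw": 0.085,"translation": [0,0,0],"spin": 0}]}}

```text
time: 4.4
tool_pos: [475.8, 259.2, 231.4]
tcp_rot: [179.9, 0.1, 73.4]
ft_force: [-0.1, -0.0, 0.3]
finger_gap: 85.1
grip_force: 0.0
```

Request:
{"fn": "carry_out", "kwargs": {"commands": [{"jaw": 0.085,"translation": [-0.0169,0.0229,0],"spin": 0},{"jaw": 0.085,"translation": [0,0,0.0215],"spin": 0},{"jaw": 0.085,"translation": [0,0,0.0215],"spin": 0},{"jaw": 0.085,"translation": [0,0,0.0215],"spin": 0},{"jaw": 0.085,"translation": [0,0,0.0215],"spin": 0},{"jaw": 0.085,"translation": [0,0,0.0215],"spin": 0},{"jaw": 0.085,"translation": [0,0,0.0215],"spin": 0},{"jaw": 0.085,"translation": [0,0,0],"spin": 0}]}}

```text
time: 5.07
tool_pos: [486.5, 240.0, 97.3]
tcp_rot: [-179.6, 0.3, 73.6]
ft_force: [-0.5, -0.7, -0.7]
finger_gap: 84.8
grip_force: 0.0
```

```bash
python3 - <<'E'
from vis import *
s=r.sense();print(s['tool_pos'],s['tcp_rot'])
a=[r.snapshot(n)['pixels'] for n in('side','top')]
A=cv2.resize(a[0][180:360,150:330],None,fx=2.2,fy=2.2);B=cv2.resize(a[1][125:255,65:195],(A.shape[1],A.shape[0]))
cv2.imwrite('pics/g1.png',np.hstack([A,B]))
E
```

```text
[486.47486496 240.04962768  97.34588794] [-179.64249595    0.26260115   73.64721696]
```

View pics/g1.png

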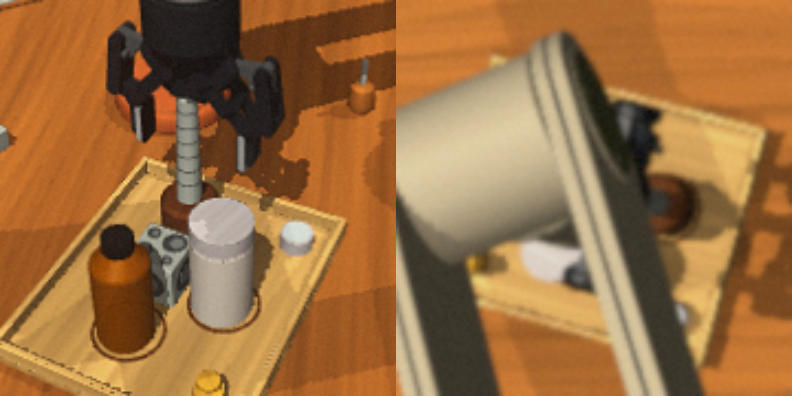

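Request:
{"fn": "carry_out", "kwargs": {"commands": [{"jaw": 0.085,"translation": [0,0,0],"spin": 0},{"jaw": 0.085,"translation": [0,0,0],"spin": 0},{"jaw": 0.085,"translation": [0,0,0],"spin": 0},{"jaw": 0.085,"translation": [0,0,0],"spin": 0},{"jaw": 0.085,"translation": [0,0,0],"spin": 0},{"jaw": 0.085,"translation": [0,0,0],"spin": 0},{"jaw": 0.085,"translation": [0,0,0],"spin": 0},{"jaw": 0.085,"translation": [0,0,0],"spin": 0}]}}

```text
time: 5.83
tool_pos: [489.8, 241.0, 102.3]
tcp_rot: [-180.0, -0.0, 73.6]
ft_force: [0.8, -0.2, 0.2]
finger_gap: 85.2
grip_force: 0.0
```

Request:
{"fn": "carry_out", "kwargs": {"commands": [{"jaw": 0.085,"translation": [-0.0034,0.0043,0],"spin": 0},{"jaw": 0.085,"translation": [0,0,0],"spin": 0},{"jaw": 0.005,"translation": [0,0,0],"spin": 0},{"jaw": 0.005,"translation": [0,0,0],"spin": 0},{"jaw": 0.005,"translation": [0,0,0],"spin": 0},{"jaw": 0.005,"translation": [0,0,0],"spin": 0},{"jaw": 0.005,"translation": [0,0,0],"spin": 0},{"jaw": 0.005,"translation": [0,0,0],"spin": 0}]}}

```text
time: 6.5
tool_pos: [493.1, 236.6, 102.5]
tcp_rot: [180.0, -0.0, 73.6]
ft_force: [-0.3, 0.6, -2.0]
finger_gap: 18.5
grip_force: 39.1
```

Request:
{"fn": "carry_out", "kwargs": {"commands": [{"jaw": 0.005,"translation": [0,0,0],"spin": 0},{"jaw": 0.005,"translation": [0,0,0],"spin": 0},{"jaw": 0.005,"translation": [0,0,0],"spin": 0},{"jaw": 0.005,"translation": [0,0,0],"spin": 0},{"jaw": 0.005,"translation": [0,0,0],"spin": 0},{"jaw": 0.005,"translation": [0,0,0],"spin": 0},{"jaw": 0.005,"translation": [0,0,0],"spin": 0},{"jaw": 0.005,"translation": [0,0,0],"spin": 0}]}}

```text
time: 7.17
tool_pos: [493.1, 236.6, 102.5]
tcp_rot: [180.0, -0.0, 73.6]
ft_force: [-0.9, 0.8, 3.1]
finger_gap: 18.5
grip_force: 39.7
```

Request:
{"fn": "carry_out", "kwargs": {"commands": [{"jaw": 0.005,"translation": [0,0,-0.01],"spin": 0},{"jaw": 0.005,"translation": [0,0,-0.02],"spin": 0},{"jaw": 0.005,"translation": [0,0,-0.02],"spin": 0},{"jaw": 0.005,"translation": [0,0,-0.02],"spin": 0},{"jaw": 0.005,"translation": [0,0,-0.01],"spin": 0},{"jaw": 0.005,"translation": [-0.0114,0.0057,0],"spin": 0},{"jaw": 0.005,"translation": [-0.0114,0.0057,0],"spin": 0},{"jaw": 0.005,"translation": [-0.0227,0.0114,0],"spin": 0}]}}

```text
time: 7.83
tool_pos: [501.1, 186.3, 181.0]
tcp_rot: [-179.9, 0.0, 73.8]
ft_force: [0.4, -0.5, -3.0]
finger_gap: 18.3
grip_force: 39.4
```

Request:
{"fn": "carry_out", "kwargs": {"commands": [{"jaw": 0.005,"translation": [-0.0227,0.0114,0],"spin": 0},{"jaw": 0.005,"translation": [-0.0227,0.0114,0],"spin": 0},{"jaw": 0.005,"translation": [-0.0227,0.0114,0],"spin": 0},{"jaw": 0.005,"translation": [-0.0227,0.0114,0],"spin": 0},{"jaw": 0.005,"translation": [-0.0227,0.0114,0],"spin": 0},{"jaw": 0.005,"translation": [-0.0227,0.0114,0],"spin": 0},{"jaw": 0.005,"translation": [-0.0227,0.0114,0],"spin": 0},{"jaw": 0.005,"translation": [-0.0227,0.0114,0],"spin": 0}]}}

```text
time: 8.5
tool_pos: [537.0, -15.9, 180.3]
tcp_rot: [-179.8, 0.1, 73.6]
ft_force: [0.8, -0.3, -2.5]
finger_gap: 18.6
grip_force: 39.5
```

Request:
{"fn": "carry_out", "kwargs": {"commands": [{"jaw": 0.005,"translation": [-0.0227,0.0114,0],"spin": 0},{"jaw": 0.005,"translation": [-0.0227,0.0114,0],"spin": 0},{"jaw": 0.005,"translation": [-0.0227,0.0114,0],"spin": 0},{"jaw": 0.005,"translation": [-0.0227,0.0114,0],"spin": 0},{"jaw": 0.005,"translation": [-0.0227,0.0114,0],"spin": 0},{"jaw": 0.005,"translation": [-0.0227,0.0114,0],"spin": 0},{"jaw": 0.005,"translation": [-0.0227,0.0114,0],"spin": 0},{"jaw": 0.005,"translation": [-0.0227,0.0114,0],"spin": 0}]}}

```text
time: 9.17
tool_pos: [573.0, -215.5, 180.0]
tcp_rot: [-179.8, -0.0, 73.6]
ft_force: [0.4, -0.5, -3.0]
finger_gap: 18.6
grip_force: 39.5
```

Request:
{"fn": "carry_out", "kwargs": {"commands": [{"jaw": 0.005,"translation": [-0.0227,0.0114,0],"spin": 0},{"jaw": 0.005,"translation": [-0.0227,0.0114,0],"spin": 0},{"jaw": 0.005,"translation": [-0.0227,0.0114,0],"spin": 0},{"jaw": 0.005,"translation": [-0.0114,0.0057,0],"spin": 0},{"jaw": 0.005,"translation": [-0.0114,0.0057,0],"spin": 0},{"jaw": 0.005,"translation": [0,0,0],"spin": 0},{"jaw": 0.005,"translation": [0,0,0],"spin": 0},{"jaw": 0.005,"translation": [0,0,0],"spin": 0}]}}

```text
time: 9.83
tool_pos: [592.1, -312.8, 181.2]
tcp_rot: [-179.9, -0.1, 73.6]
ft_force: [0.4, -0.1, -2.8]
finger_gap: 18.8
grip_force: 39.5
```

```bash
python3 - <<'E'
from vis import *
s=r.sense();print(s['time'],s['tool_pos'],s['tcp_rot'],s['finger_gap'],s['ft_force'])
a=[r.snapshot(n)['pixels'] for n in('side','top')]
A=cv2.resize(a[0][90:350,130:350],None,fx=1.8,fy=1.8);B=cv2.resize(a[1][100:260,60:400],None,fx=1.15,fy=1.15)
C=np.zeros((A.shape[0],A.shape[1]+B.shape[1],3),np.uint8);C[:,:A.shape[1]]=A;C[:B.shape[0],A.shape[1]:]=B
cv2.imwrite('pics/g2.png',C)
E
```

```text
9.8333 [ 592.14915494 -312.82606375  181.19462767] [-1.79887263e+02 -5.03419311e-02  7.36343052e+01] 18.757504612069596 [ 0.37869897 -0.11082156 -2.78651217]
```

View pics/g2.png

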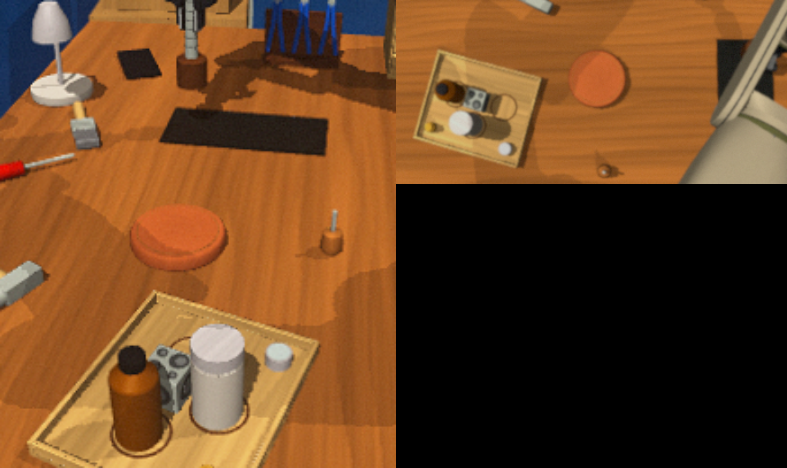

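Mandrel held upright at about (190,70) in the left crop; tray and others undisturbed. Lower and release.

Request:
{"fn": "carry_out", "kwargs": {"commands": [{"jaw": 0.005,"translation": [0,0,0.01],"spin": 0},{"jaw": 0.005,"translation": [0,0,0.02],"spin": 0},{"jaw": 0.005,"translation": [0,0,0.02],"spin": 0},{"jaw": 0.005,"translation": [0,0,0.015],"spin": 0},{"jaw": 0.005,"translation": [0,0,0.01],"spin": 0},{"jaw": 0.005,"translation": [0,0,0.003],"spin": 0},{"jaw": 0.005,"translation": [0,0,0.001],"spin": 0},{"jaw": 0.005,"translation": [0,0,0.001],"spin": 0}]}}

```text
time: 10.6
tool_pos: [593.3, -313.4, 102.6]
tcp_rot: [180.0, 0.0, 73.7]
ft_force: [0.8, 0.2, -3.2]
finger_gap: 18.5
grip_force: 39.6
```

Request:
{"fn": "carry_out", "kwargs": {"commands": [{"jaw": 0.005,"translation": [0,0,0],"spin": 0},{"jaw": 0.005,"translation": [0,0,0],"spin": 0},{"jaw": 0.085,"translation": [0,0,0],"spin": 0},{"jaw": 0.085,"translation": [0,0,0],"spin": 0},{"jaw": 0.085,"translation": [0,0,0],"spin": 0},{"jaw": 0.085,"translation": [0,0,0],"spin": 0},{"jaw": 0.085,"translation": [0,0,0],"spin": 0},{"jaw": 0.085,"translation": [0,0,0],"spin": 0}]}}

```text
time: 11.27
tool_pos: [593.0, -313.6, 102.5]
tcp_rot: [180.0, 0.0, 73.6]
ft_force: [-0.4, -0.5, 0.4]
finger_gap: 85.0
grip_force: 0.0
```

Request:
{"fn": "carry_out", "kwargs": {"commands": [{"jaw": 0.085,"translation": [0,0,-0.0245],"spin": 0},{"jaw": 0.085,"translation": [0,0,-0.0245],"spin": 0},{"jaw": 0.085,"translation": [0,0,-0.0245],"spin": 0},{"jaw": 0.085,"translation": [0,0,-0.0245],"spin": 0},{"jaw": 0.085,"translation": [0,0,0],"spin": 0},{"jaw": 0.085,"translation": [0.0342,-0.0139,0],"spin": 0},{"jaw": 0.085,"translation": [0.0342,-0.0139,0],"spin": 0},{"jaw": 0.085,"translation": [0.0342,-0.0139,0],"spin": 0}]}}

```text
time: 11.93
tool_pos: [581.3, -202.6, 199.9]
tcp_rot: [-180.0, -0.0, 73.5]
ft_force: [-0.3, 0.9, 0.9]
finger_gap: 85.1
grip_force: 0.0
```

Request:
{"fn": "carry_out", "kwargs": {"commands": [{"jaw": 0.085,"translation": [0.0342,-0.0139,0],"spin": 0},{"jaw": 0.085,"translation": [0.0342,-0.0139,0],"spin": 0},{"jaw": 0.085,"translation": [0.0342,-0.0139,0],"spin": 0},{"jaw": 0.085,"translation": [0.0342,-0.0139,0],"spin": 0},{"jaw": 0.085,"translation": [0.0342,-0.0139,0],"spin": 0},{"jaw": 0.085,"translation": [0.0342,-0.0139,0],"spin": 0},{"jaw": 0.085,"translation": [0.0342,-0.0139,0],"spin": 0},{"jaw": 0.085,"translation": [0.0342,-0.0139,0],"spin": 0}]}}

```text
time: 12.6
tool_pos: [551.6, 92.2, 200.2]
tcp_rot: [180.0, -0.0, 73.6]
ft_force: [0.7, 0.7, 0.7]
finger_gap: 84.8
grip_force: 0.0
```

Request:
{"fn": "carry_out", "kwargs": {"commands": [{"jaw": 0.085,"translation": [0.0342,-0.0139,0],"spin": 0},{"jaw": 0.085,"translation": [0.0342,-0.0139,0],"spin": 0},{"jaw": 0.085,"translation": [0.0342,-0.0139,0],"spin": 0},{"jaw": 0.085,"translation": [0.0342,-0.0139,0],"spin": 0},{"jaw": 0.085,"translation": [0.0342,-0.0139,0],"spin": 0},{"jaw": 0.085,"translation": [0.0342,-0.0139,0],"spin": 0},{"jaw": 0.085,"translation": [0.0338,-0.0144,0],"spin": 0},{"jaw": 0.085,"translation": [0,0,0],"spin": 0}]}}

```text
time: 13.27
tool_pos: [523.6, 353.5, 199.8]
tcp_rot: [-179.9, -0.1, 73.9]
ft_force: [0.9, 0.5, 0.4]
finger_gap: 84.9
grip_force: 0.0
```

Request:
{"fn": "carry_out", "kwargs": {"commands": [{"jaw": 0.085,"translation": [0,0,0],"spin": 0},{"jaw": 0.085,"translation": [0,0,0],"spin": 0},{"jaw": 0.085,"translation": [0,0,0],"spin": 0},{"jaw": 0.085,"translation": [0,0,0],"spin": 0},{"jaw": 0.085,"translation": [0,0,0.0145],"spin": 0},{"jaw": 0.085,"translation": [0,0,0.0145],"spin": 0},{"jaw": 0.085,"translation": [0,0,0.0145],"spin": 0},{"jaw": 0.085,"translation": [0,0,0],"spin": 0}]}}

```text
time: 13.93
tool_pos: [524.4, 345.3, 153.3]
tcp_rot: [-179.8, 0.2, 73.5]
ft_force: [-0.9, -0.0, -1.5]
finger_gap: 85.3
grip_force: 0.0
```

Request:
{"fn": "carry_out", "kwargs": {"commands": [{"jaw": 0.085,"translation": [0,0,0.0208],"spin": 0},{"jaw": 0.085,"translation": [0,0,0.0208],"spin": 0},{"jaw": 0.085,"translation": [0,0,0.0208],"spin": 0},{"jaw": 0.085,"translation": [0,0,0.0208],"spin": 0},{"jaw": 0.085,"translation": [0,0,0.0138],"spin": 0},{"jaw": 0.085,"translation": [0,0,0.007],"spin": 0},{"jaw": 0.085,"translation": [0,0,0],"spin": 0},{"jaw": 0.085,"translation": [0,0,0],"spin": 0}]}}

```text
time: 14.6
tool_pos: [526.2, 347.4, 53.6]
tcp_rot: [180.0, -0.0, 73.6]
ft_force: [0.4, 0.7, 0.4]
finger_gap: 85.0
grip_force: 0.0
```

Request:
{"fn": "carry_out", "kwargs": {"commands": [{"jaw": 0.085,"translation": [0,0,0],"spin": 0},{"jaw": 0.085,"translation": [0,0,0],"spin": 0},{"jaw": 0.06,"translation": [0,0,0],"spin": 0},{"jaw": 0.06,"translation": [0,0,0],"spin": 0},{"jaw": 0.03,"translation": [0,0,0],"spin": 0},{"jaw": 0.03,"translation": [0,0,0],"spin": 0},{"jaw": 0.03,"translation": [0,0,0],"spin": 0},{"jaw": 0.03,"translation": [0,0,0],"spin": 0}]}}

```text
time: 15.27
tool_pos: [525.8, 347.7, 53.5]
tcp_rot: [180.0, -0.0, 73.7]
ft_force: [-1.5, -0.2, 5.6]
finger_gap: 47.1
grip_force: 41.2
```

Request:
{"fn": "carry_out", "kwargs": {"commands": [{"jaw": 0.03,"translation": [0,0,-0.01],"spin": 0},{"jaw": 0.03,"translation": [0,0,-0.02],"spin": 0},{"jaw": 0.03,"translation": [0,0,-0.02],"spin": 0},{"jaw": 0.03,"translation": [0,0,-0.02],"spin": 0},{"jaw": 0.03,"translation": [0,0,-0.02],"spin": 0},{"jaw": 0.03,"translation": [0,0,-0.01],"spin": 0},{"jaw": 0.03,"translation": [-0.0124,0.003,0],"spin": 0},{"jaw": 0.03,"translation": [-0.0124,0.003,0],"spin": 0}]}}

```text
time: 15.93
tool_pos: [524.4, 321.5, 152.9]
tcp_rot: [180.0, -0.0, 73.7]
ft_force: [-0.7, 0.2, -2.4]
finger_gap: 47.2
grip_force: 41.7
```

Request:
{"fn": "carry_out", "kwargs": {"commands": [{"jaw": 0.03,"translation": [-0.0247,0.0061,0],"spin": 0},{"jaw": 0.03,"translation": [-0.0247,0.0061,0],"spin": 0},{"jaw": 0.03,"translation": [-0.0247,0.0061,0],"spin": 0},{"jaw": 0.03,"translation": [-0.0247,0.0061,0],"spin": 0},{"jaw": 0.03,"translation": [-0.0247,0.0061,0],"spin": 0},{"jaw": 0.03,"translation": [-0.0247,0.0061,0],"spin": 0},{"jaw": 0.03,"translation": [-0.0247,0.0061,0],"spin": 0},{"jaw": 0.03,"translation": [-0.0247,0.0061,0],"spin": 0}]}}

```text
time: 16.6
tool_pos: [513.6, 116.0, 150.5]
tcp_rot: [-179.8, 0.1, 73.6]
ft_force: [1.3, -0.6, -1.4]
finger_gap: 47.2
grip_force: 41.7
```

Request:
{"fn": "carry_out", "kwargs": {"commands": [{"jaw": 0.03,"translation": [-0.0247,0.0061,0],"spin": 0},{"jaw": 0.03,"translation": [-0.0247,0.0061,0],"spin": 0},{"jaw": 0.03,"translation": [-0.0247,0.0061,0],"spin": 0},{"jaw": 0.03,"translation": [-0.0247,0.0061,0],"spin": 0},{"jaw": 0.03,"translation": [-0.0247,0.0061,0],"spin": 0},{"jaw": 0.03,"translation": [-0.0247,0.0061,0],"spin": 0},{"jaw": 0.03,"translation": [-0.0247,0.0061,0],"spin": 0},{"jaw": 0.03,"translation": [-0.0247,0.0061,0],"spin": 0}]}}

```text
time: 17.27
tool_pos: [504.5, -86.6, 150.6]
tcp_rot: [-179.8, 0.0, 73.6]
ft_force: [0.7, -0.2, -2.0]
finger_gap: 47.2
grip_force: 41.7
```

Request:
{"fn": "carry_out", "kwargs": {"commands": [{"jaw": 0.03,"translation": [-0.0247,0.0061,0],"spin": 0},{"jaw": 0.03,"translation": [-0.0247,0.0061,0],"spin": 0},{"jaw": 0.03,"translation": [-0.0247,0.0061,0],"spin": 0},{"jaw": 0.03,"translation": [-0.0247,0.0061,0],"spin": 0},{"jaw": 0.03,"translation": [-0.0247,0.0061,0],"spin": 0},{"jaw": 0.03,"translation": [-0.0247,0.0061,0],"spin": 0},{"jaw": 0.03,"translation": [-0.0247,0.0061,0],"spin": 0},{"jaw": 0.03,"translation": [-0.0247,0.0061,0],"spin": 0}]}}

```text
time: 17.93
tool_pos: [495.5, -289.3, 150.5]
tcp_rot: [-179.8, -0.1, 73.6]
ft_force: [1.1, 0.6, -2.4]
finger_gap: 47.3
grip_force: 41.7
```

Request:
{"fn": "carry_out", "kwargs": {"commands": [{"jaw": 0.03,"translation": [-0.0124,0.003,0],"spin": 0},{"jaw": 0.03,"translation": [-0.0124,0.003,0],"spin": 0},{"jaw": 0.03,"translation": [0,0,0],"spin": 0},{"jaw": 0.03,"translation": [0,0,0],"spin": 0},{"jaw": 0.03,"translation": [0,0,0.01],"spin": 0},{"jaw": 0.03,"translation": [0,0,0.02],"spin": 0},{"jaw": 0.03,"translation": [0,0,0.02],"spin": 0},{"jaw": 0.03,"translation": [0,0,0.01],"spin": 0}]}}

```text
time: 18.6
tool_pos: [495.5, -311.3, 89.4]
tcp_rot: [-179.8, -0.1, 73.7]
ft_force: [-0.6, 1.3, -2.9]
finger_gap: 46.8
grip_force: 41.7
```

Request:
{"fn": "carry_out", "kwargs": {"commands": [{"jaw": 0.03,"translation": [0,0,0.015],"spin": 0},{"jaw": 0.03,"translation": [0,0,0.013],"spin": 0},{"jaw": 0.03,"translation": [0,0,0.008],"spin": 0},{"jaw": 0.03,"translation": [0,0,0.003],"spin": 0},{"jaw": 0.03,"translation": [0,0,0.001],"spin": 0},{"jaw": 0.03,"translation": [0,0,0],"spin": 0},{"jaw": 0.03,"translation": [0,0,0],"spin": 0},{"jaw": 0.03,"translation": [0,0,0],"spin": 0}]}}

```text
time: 19.27
tool_pos: [497.1, -313.7, 53.4]
tcp_rot: [180.0, 0.0, 73.7]
ft_force: [-0.7, 1.1, 1.7]
finger_gap: 47.0
grip_force: 41.7
```

Request:
{"fn": "carry_out", "kwargs": {"commands": [{"jaw": 0.085,"translation": [0,0,0],"spin": 0},{"jaw": 0.085,"translation": [0,0,0],"spin": 0},{"jaw": 0.085,"translation": [0,0,0],"spin": 0},{"jaw": 0.085,"translation": [0,0,0],"spin": 0},{"jaw": 0.085,"translation": [0,0,0],"spin": 0},{"jaw": 0.085,"translation": [0,0,0],"spin": 0},{"jaw": 0.085,"translation": [0,0,0],"spin": 0},{"jaw": 0.085,"translation": [0,0,0],"spin": 0}]}}

```text
time: 19.93
tool_pos: [496.7, -313.7, 52.8]
tcp_rot: [180.0, 0.0, 73.6]
ft_force: [0.2, -0.7, 1.0]
finger_gap: 85.4
grip_force: 0.0
```

Request:
{"fn": "carry_out", "kwargs": {"commands": [{"jaw": 0.085,"translation": [0,0,-0.024],"spin": 0},{"jaw": 0.085,"translation": [0,0,-0.024],"spin": 0},{"jaw": 0.085,"translation": [0,0,-0.024],"spin": 0},{"jaw": 0.085,"translation": [0,0,-0.024],"spin": 0},{"jaw": 0.085,"translation": [0,0,-0.024],"spin": 0},{"jaw": 0.085,"translation": [0,0,0],"spin": 0},{"jaw": 0.085,"translation": [0,0,0],"spin": 0},{"jaw": 0.085,"translation": [0.0345,-0.0128,0],"spin": 0}]}}

```text
time: 20.6
tool_pos: [493.8, -280.9, 172.3]
tcp_rot: [180.0, 0.1, 73.4]
ft_force: [1.6, 1.0, 0.4]
finger_gap: 84.8
grip_force: 0.0
```

Request:
{"fn": "carry_out", "kwargs": {"commands": [{"jaw": 0.085,"translation": [0.0345,-0.0128,0],"spin": 0},{"jaw": 0.085,"translation": [0.0345,-0.0128,0],"spin": 0},{"jaw": 0.085,"translation": [0.0345,-0.0128,0],"spin": 0},{"jaw": 0.085,"translation": [0.0345,-0.0128,0],"spin": 0},{"jaw": 0.085,"translation": [0.0345,-0.0128,0],"spin": 0},{"jaw": 0.085,"translation": [0.0345,-0.0128,0],"spin": 0},{"jaw": 0.085,"translation": [0.0345,-0.0128,0],"spin": 0},{"jaw": 0.085,"translation": [0.0345,-0.0128,0],"spin": 0}]}}

```text
time: 21.27
tool_pos: [472.3, 18.5, 171.3]
tcp_rot: [-179.9, 0.0, 73.6]
ft_force: [0.2, -0.4, 0.6]
finger_gap: 85.2
grip_force: 0.0
```

Request:
{"fn": "carry_out", "kwargs": {"commands": [{"jaw": 0.085,"translation": [0.0345,-0.0128,0],"spin": 0},{"jaw": 0.085,"translation": [0.0345,-0.0128,0],"spin": 0},{"jaw": 0.085,"translation": [0.0345,-0.0128,0],"spin": 0},{"jaw": 0.085,"translation": [0.0345,-0.0128,0],"spin": 0},{"jaw": 0.085,"translation": [0.0345,-0.0128,0],"spin": 0},{"jaw": 0.085,"translation": [0.0345,-0.0128,0],"spin": 0},{"jaw": 0.085,"translation": [0.0345,-0.0128,0],"spin": 0},{"jaw": 0.085,"translation": [0.0342,-0.0122,0],"spin": 0}]}}

```text
time: 21.93
tool_pos: [452.2, 311.5, 171.1]
tcp_rot: [-179.9, 0.1, 73.7]
ft_force: [0.5, -0.9, 0.4]
finger_gap: 85.2
grip_force: 0.0
```

Request:
{"fn": "carry_out", "kwargs": {"commands": [{"jaw": 0.085,"translation": [0,0,0],"spin": -0.12},{"jaw": 0.085,"translation": [0,0,0],"spin": -0.12},{"jaw": 0.085,"translation": [0,0,0],"spin": -0.12},{"jaw": 0.085,"translation": [0,0,0],"spin": -0.12},{"jaw": 0.085,"translation": [0,0,0],"spin": -0.12},{"jaw": 0.085,"translation": [0,0,0],"spin": -0.12},{"jaw": 0.085,"translation": [0,0,0],"spin": -0.12},{"jaw": 0.085,"translation": [0,0,0],"spin": -0.12}]}}

```text
time: 22.6
tool_pos: [452.7, 309.5, 170.9]
tcp_rot: [-179.8, -0.0, 129.0]
ft_force: [1.2, 0.2, -0.1]
finger_gap: 85.0
grip_force: 0.0
```

Request:
{"fn": "carry_out", "kwargs": {"commands": [{"jaw": 0.085,"translation": [0,0,0],"spin": -0.12},{"jaw": 0.085,"translation": [0,0,0],"spin": -0.12},{"jaw": 0.085,"translation": [0,0,0],"spin": -0.12},{"jaw": 0.085,"translation": [0,0,0],"spin": -0.12},{"jaw": 0.085,"translation": [0,0,0],"spin": -0.12},{"jaw": 0.085,"translation": [0,0,0],"spin": -0.0108},{"jaw": 0.085,"translation": [0,0,0],"spin": 0},{"jaw": 0.085,"translation": [0,0,0],"spin": 0}]}}

```text
time: 23.27
tool_pos: [453.2, 309.7, 171.9]
tcp_rot: [-179.9, -0.1, 163.4]
ft_force: [-0.0, -0.1, -0.2]
finger_gap: 85.1
grip_force: 0.0
```

```bash
python3 - <<'E'
from vis import *
s=r.sense();print(s['time'],s['tool_pos'],s['tcp_rot'],s['finger_gap'],s['joint_pos'])
a=[r.snapshot(n)['pixels'] for n in('side','top')]
A=cv2.resize(a[0][90:350,130:350],None,fx=1.8,fy=1.8);B=cv2.resize(a[1][100:260,60:400],None,fx=1.15,fy=1.15)
C=np.zeros((A.shape[0],A.shape[1]+B.shape[1],3),np.uint8);C[:,:A.shape[1]]=A;C[:B.shape[0],A.shape[1]:]=B
cv2.imwrite('pics/g3.png',C)
E
```

```text
23.2667 [453.17815878 309.72941026 171.90382514] [-1.79943646e+02 -5.54873711e-02  1.63418141e+02] 85.09637391561898 [ 2.89988585e+01  1.68942517e+00  9.76227803e+01  1.91394904e-04
  8.07668803e+01 -4.44193403e+01]
```

View pics/g3.png

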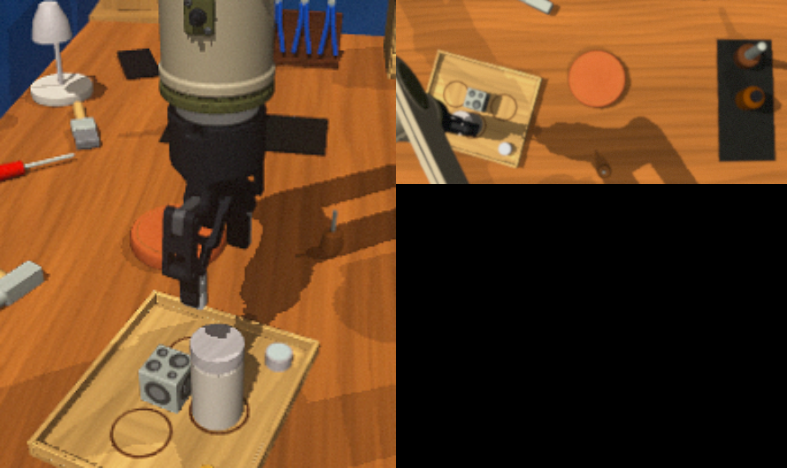

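Mandrel and bottle stand on the mat (top crop (755,50), (750,97)); the jar and block are undisturbed, gripper above the jar.

Request:
{"fn": "carry_out", "kwargs": {"commands": [{"jaw": 0.085,"translation": [0,0,0.02],"spin": 0},{"jaw": 0.085,"translation": [0,0,0.02],"spin": 0},{"jaw": 0.085,"translation": [0,0,0.02],"spin": 0},{"jaw": 0.085,"translation": [0,0,0.02],"spin": 0},{"jaw": 0.085,"translation": [0,0,0.02],"spin": 0},{"jaw": 0.085,"translation": [0,0,0.013],"spin": 0},{"jaw": 0.085,"translation": [0,0,0.008],"spin": 0},{"jaw": 0.085,"translation": [0,0,0.005],"spin": 0}]}}

```text
time: 24.03
tool_pos: [453.1, 309.7, 45.7]
tcp_rot: [-179.9, -0.1, 163.6]
ft_force: [0.4, 0.2, -0.1]
finger_gap: 85.0
grip_force: 0.0
```

Request:
{"fn": "carry_out", "kwargs": {"commands": [{"jaw": 0.085,"translation": [0,0,0],"spin": 0},{"jaw": 0.085,"translation": [0,0,0],"spin": 0},{"jaw": 0.06,"translation": [0,0,0],"spin": 0},{"jaw": 0.06,"translation": [0,0,0],"spin": 0},{"jaw": 0.03,"translation": [0,0,0],"spin": 0},{"jaw": 0.03,"translation": [0,0,0],"spin": 0},{"jaw": 0.03,"translation": [0,0,0],"spin": 0},{"jaw": 0.03,"translation": [0,0,0],"spin": 0}]}}

```text
time: 24.7
tool_pos: [454.3, 310.4, 48.0]
tcp_rot: [179.9, 0.1, 163.6]
ft_force: [-1.6, -0.8, 6.4]
finger_gap: 51.0
grip_force: 36.7
```

Request:
{"fn": "carry_out", "kwargs": {"commands": [{"jaw": 0.03,"translation": [0,0,-0.01],"spin": 0},{"jaw": 0.03,"translation": [0,0,-0.02],"spin": 0},{"jaw": 0.03,"translation": [0,0,-0.02],"spin": 0},{"jaw": 0.03,"translation": [0,0,-0.02],"spin": 0},{"jaw": 0.03,"translation": [0,0,-0.02],"spin": 0},{"jaw": 0.03,"translation": [0,0,-0.01],"spin": 0},{"jaw": 0.03,"translation": [-0.0025,-0.0118,0],"spin": 0},{"jaw": 0.03,"translation": [-0.0025,-0.0118,0],"spin": 0}]}}

```text
time: 25.37
tool_pos: [451.8, 285.5, 147.0]
tcp_rot: [180.0, 0.0, 163.7]
ft_force: [-0.1, -0.0, -2.3]
finger_gap: 50.8
grip_force: 36.8
```

Request:
{"fn": "carry_out", "kwargs": {"commands": [{"jaw": 0.03,"translation": [-0.0049,-0.0236,0],"spin": 0},{"jaw": 0.03,"translation": [-0.0049,-0.0236,0],"spin": 0},{"jaw": 0.03,"translation": [-0.0049,-0.0236,0],"spin": 0},{"jaw": 0.03,"translation": [-0.0049,-0.0236,0],"spin": 0},{"jaw": 0.03,"translation": [-0.0049,-0.0236,0],"spin": 0},{"jaw": 0.03,"translation": [-0.0049,-0.0236,0],"spin": 0},{"jaw": 0.03,"translation": [-0.0049,-0.0236,0],"spin": 0},{"jaw": 0.03,"translation": [-0.0049,-0.0236,0],"spin": 0}]}}

```text
time: 26.03
tool_pos: [434.2, 91.5, 144.7]
tcp_rot: [-179.9, -0.2, 163.6]
ft_force: [1.2, -0.6, -1.4]
finger_gap: 51.3
grip_force: 36.8
```

Request:
{"fn": "carry_out", "kwargs": {"commands": [{"jaw": 0.03,"translation": [-0.0049,-0.0236,0],"spin": 0},{"jaw": 0.03,"translation": [-0.0049,-0.0236,0],"spin": 0},{"jaw": 0.03,"translation": [-0.0049,-0.0236,0],"spin": 0},{"jaw": 0.03,"translation": [-0.0049,-0.0236,0],"spin": 0},{"jaw": 0.03,"translation": [-0.0049,-0.0236,0],"spin": 0},{"jaw": 0.03,"translation": [-0.0049,-0.0236,0],"spin": 0},{"jaw": 0.03,"translation": [-0.0049,-0.0236,0],"spin": 0},{"jaw": 0.03,"translation": [-0.0049,-0.0236,0],"spin": 0}]}}

```text
time: 26.7
tool_pos: [418.4, -99.9, 144.7]
tcp_rot: [-180.0, -0.2, 163.6]
ft_force: [0.5, 0.5, -1.6]
finger_gap: 50.8
grip_force: 36.8
```

Request:
{"fn": "carry_out", "kwargs": {"commands": [{"jaw": 0.03,"translation": [-0.0049,-0.0236,0],"spin": 0},{"jaw": 0.03,"translation": [-0.0049,-0.0236,0],"spin": 0},{"jaw": 0.03,"translation": [-0.0049,-0.0236,0],"spin": 0},{"jaw": 0.03,"translation": [-0.0049,-0.0236,0],"spin": 0},{"jaw": 0.03,"translation": [-0.0049,-0.0236,0],"spin": 0},{"jaw": 0.03,"translation": [-0.0049,-0.0236,0],"spin": 0},{"jaw": 0.03,"translation": [-0.0049,-0.0236,0],"spin": 0},{"jaw": 0.03,"translation": [-0.0049,-0.0236,0],"spin": 0}]}}

```text
time: 27.37
tool_pos: [402.7, -291.4, 144.6]
tcp_rot: [179.9, -0.2, 163.6]
ft_force: [0.3, -0.3, -1.9]
finger_gap: 51.0
grip_force: 36.8
```

Request:
{"fn": "carry_out", "kwargs": {"commands": [{"jaw": 0.03,"translation": [-0.0025,-0.0118,0],"spin": 0},{"jaw": 0.03,"translation": [-0.0025,-0.0118,0],"spin": 0},{"jaw": 0.03,"translation": [0,0,0],"spin": 0},{"jaw": 0.03,"translation": [0,0,0],"spin": 0},{"jaw": 0.03,"translation": [0,0,0.01],"spin": 0},{"jaw": 0.03,"translation": [0,0,0.02],"spin": 0},{"jaw": 0.03,"translation": [0,0,0.02],"spin": 0},{"jaw": 0.03,"translation": [0,0,0.01],"spin": 0}]}}

```text
time: 28.03
tool_pos: [402.2, -312.4, 83.6]
tcp_rot: [179.9, -0.2, 163.7]
ft_force: [-0.9, -0.0, -1.8]
finger_gap: 50.9
grip_force: 36.8
```

Request:
{"fn": "carry_out", "kwargs": {"commands": [{"jaw": 0.03,"translation": [0,0,0.015],"spin": 0},{"jaw": 0.03,"translation": [0,0,0.013],"spin": 0},{"jaw": 0.03,"translation": [0,0,0.008],"spin": 0},{"jaw": 0.03,"translation": [0,0,0.003],"spin": 0},{"jaw": 0.03,"translation": [0,0,0.001],"spin": 0},{"jaw": 0.03,"translation": [0,0,0],"spin": 0},{"jaw": 0.03,"translation": [0,0,0],"spin": 0},{"jaw": 0.03,"translation": [0,0,0],"spin": 0}]}}

```text
time: 28.7
tool_pos: [403.6, -314.2, 47.9]
tcp_rot: [180.0, 0.0, 163.7]
ft_force: [-4.1, 3.5, 8.8]
finger_gap: 50.8
grip_force: 36.7
```

Request:
{"fn": "carry_out", "kwargs": {"commands": [{"jaw": 0.085,"translation": [0,0,0],"spin": 0},{"jaw": 0.085,"translation": [0,0,0],"spin": 0},{"jaw": 0.085,"translation": [0,0,0],"spin": 0},{"jaw": 0.085,"translation": [0,0,0],"spin": 0},{"jaw": 0.085,"translation": [0,0,0],"spin": 0},{"jaw": 0.085,"translation": [0,0,0],"spin": 0},{"jaw": 0.085,"translation": [0,0,0],"spin": 0},{"jaw": 0.085,"translation": [0,0,0],"spin": 0}]}}

```text
time: 29.37
tool_pos: [403.2, -314.7, 46.8]
tcp_rot: [180.0, -0.0, 163.6]
ft_force: [-0.2, 1.0, 0.7]
finger_gap: 85.1
grip_force: 0.0
```

```bash
python3 - <<'E'
from vis import *
s=r.sense();print(s['time'],s['tool_pos'],s['tcp_rot'],s['finger_gap'])
ps=[r.snapshot(n) for n in('side','top')]
np.save('pics/s.npy',ps,allow_pickle=True)
A=cv2.resize(ps[0]['pixels'][245:345,170:270],None,fx=4,fy=4,interpolation=cv2.INTER_CUBIC)
B=cv2.resize(ps[1]['pixels'][145:225,90:170],None,fx=5,fy=5,interpolation=cv2.INTER_CUBIC)
cv2.imwrite('pics/b.png',np.hstack([A,B]))
for p in ps:
    print([(np.round(d['xy'],1),d['score']) for d in r.landmark_of(p,'block')[:2]])
    g=r.regions_of(p,'block')
    if g:
        c=max(cv2.findContours(g[0]['pixels'].astype(np.uint8),0,2)[0],key=cv2.contourArea)
        print(g[0]['score'],cv2.contourArea(c),cv2.approxPolyDP(cv2.convexHull(c),1.5,True).reshape(-1,2).tolist())
E
```

```text
29.3667 [ 403.22105053 -314.72776488   46.76838122] [ 1.79999859e+02 -2.41687910e-03  1.63643644e+02] 85.08807419436704
[(array([225.1, 308.1]), 0.6)]
0.66 872.0 [[218, 282], [238, 288], [238, 305], [227, 319], [211, 313], [207, 309], [207, 296]]
[(array([131., 185.]), 0.77)]
0.66 327.5 [[123, 177], [129, 177], [141, 183], [137, 197], [118, 191]]
```

View pics/b.png

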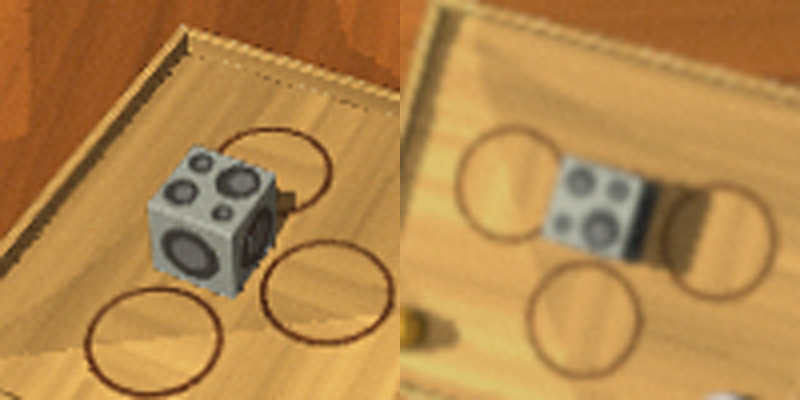

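The block stands alone; its top face corners (side crop) are (197,147),(276,170),(231,226),(150,203); the three rings are empty.

```bash
python3 - <<'E'
from vis import *
ps=np.load('pics/s.npy',allow_pickle=True)
S=lambda x:np.array(x)/4+[170,245]-.4
T=lambda x:np.array(x)/5+[90,145]-.4
R=lambda a:np.array([[np.cos(a),-np.sin(a)],[np.sin(a),np.cos(a)]])
obs=[np.array([S(x) for x in[(197,147),(276,170),(231,226),(150,203),(231,297),(156,267)]]),np.array([T(x) for x in[(165,156),(250,179),(236,260),(145,232)]])]
loc=np.array([(22,22),(22,-22),(-22,-22),(-22,22)])
loc=loc  # order: match below
for sh in range(4):
  for k in((0,1),(0,),(1,)):
    def f(v):
        q=loc@R(v[2]).T+v[:2];t=np.c_[q,np.full(4,v[3]+44)];b=np.c_[q,np.full(4,v[3])]
        # side order: far..; find by shift
        ts=np.roll(t,sh,0);bs=np.roll(b,sh,0)
        out=[]
        if 0 in k: out.append((proj(ps[0],np.r_[ts,bs[2:4]])-obs[0]).ravel())
        if 1 in k: out.append((proj(ps[1],np.roll(ts,-0,0))-np.roll(obs[1],shift1,0)).ravel())
        if k!=(0,1): out.append([v[3]-6])
        return np.concatenate(out)
    for shift1 in range(4):
        s=least_squares(f,[508,291,-.28,6])
        if s.cost<40: print(sh,shift1,k,s.cost.round(1),s.x.round(3))
for n,a,b in[('-y',(272,170),(320,241)),('+y',(154,341),(112,183)),('-x',(328,292),(185,320))]:
    X,e=tri(ps,[S(a),T(b)]);print(n,X.round(1),e,onplane(ps[0],S(a),6).round(1),onplane(ps[1],T(b),6).round(1))
g=r  # pad top ellipse
p=ps[1];print([np.round(onplane(ps[1],x,22),1) for x in [(234.5,167.8)]],proj(ps[0],[550,24,22]),proj(ps[0],[[485,24,22],[615,24,22],[550,-41,22],[550,89,22]]).round(1))
cv2.imwrite('pics/pad.png',cv2.resize(ps[0]['pixels'][190:250,190:270],None,fx=8,fy=8,interpolation=cv2.INTER_CUBIC))
E
```

```text
0 3 (0, 1) 8.9 [507.843 289.872  -1.863   4.225]
0 0 (0,) 5.4 [507.874 291.182  -1.874   5.807]
0 1 (0,) 5.4 [507.874 291.182  -1.874   5.807]
0 2 (0,) 5.4 [507.874 291.182  -1.874   5.807]
0 3 (0,) 5.4 [507.874 291.182  -1.874   5.807]
0 0 (1,) 2.7 [ 5.06381e+02  2.89480e+02 -2.60000e-01  6.00100e+00]
0 1 (1,) 2.7 [506.381 289.48    1.311   6.001]
0 2 (1,) 2.7 [506.381 289.48   -3.402   6.001]
0 3 (1,) 2.7 [506.381 289.48   -1.831   6.001]
1 3 (0, 1) 8.9 [507.843 289.872   2.85    4.225]
1 0 (0,) 5.4 [507.874 291.182  -3.445   5.807]
1 1 (0,) 5.4 [507.874 291.182  -3.445   5.807]
1 2 (0,) 5.4 [507.874 291.182  -3.445   5.807]
1 3 (0,) 5.4 [507.874 291.182  -3.445   5.807]
1 0 (1,) 2.7 [506.381 289.48   -1.831   6.001]
1 1 (1,) 2.7 [ 5.06381e+02  2.89480e+02 -2.60000e-01  6.00100e+00]
1 2 (1,) 2.7 [506.381 289.48    1.311   6.001]
1 3 (1,) 2.7 [506.381 289.48   -3.402   6.001]
2 3 (0, 1) 8.9 [507.843 289.872   1.279   4.225]
2 0 (0,) 5.4 [507.874 291.182   1.267   5.807]
2 1 (0,) 5.4 [507.874 291.182   1.267   5.807]
2 2 (0,) 5.4 [507.874 291.182   1.267   5.807]
2 3 (0,) 5.4 [507.87
[... 468 characters left out ...]
91182e+02 -3.03000e-01  5.80700e+00]
3 3 (0,) 5.4 [ 5.07874e+02  2.91182e+02 -3.03000e-01  5.80700e+00]
3 0 (1,) 2.7 [506.381 289.48    1.311   6.001]
3 1 (1,) 2.7 [506.381 289.48   -3.402   6.001]
3 2 (1,) 2.7 [506.381 289.48   -1.831   6.001]
3 3 (1,) 2.7 [ 5.06381e+02  2.89480e+02 -2.60000e-01  6.00100e+00]
-y [491.1 235.8   6.7] [[0.2, 0.0], [-0.0, -0.1]] [491.5 235.2   6. ] [490.8 235.9   6. ]
+y [524.1 348.    6.1] [[0.3, 0.0], [-0.0, -0.2]] [524.7 347.9   6. ] [523.5 347.9   6. ]
-x [451.5 308.3   6.2] [[0.4, 0.0], [-0.0, -0.3]] [452.3 308.2   6. ] [450.7 308.3   6. ]
[array([550.,  23.,  22.])] [[229.2417275  217.48700745]] [[255.8 219.9]
 [203.2 215.1]
 [234.2 202.9]
 [223.7 233.7]]
```

View pics/pad.png

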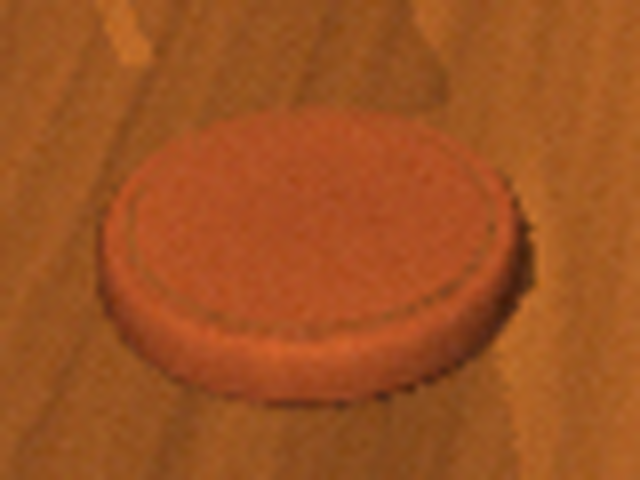

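Request:
{"fn": "carry_out", "kwargs": {"commands": [{"jaw": 0.085,"translation": [0,0,-0.021],"spin": 0},{"jaw": 0.085,"translation": [0,0,-0.021],"spin": 0},{"jaw": 0.085,"translation": [0,0,-0.021],"spin": 0},{"jaw": 0.085,"translation": [0,0,-0.021],"spin": 0},{"jaw": 0.085,"translation": [0,0,-0.021],"spin": 0},{"jaw": 0.085,"translation": [0,0,-0.021],"spin": 0},{"jaw": 0.085,"translation": [0,0,0],"spin": 0},{"jaw": 0.085,"translation": [0.004,0.0358,0],"spin": 0}]}}

```text
time: 30.33
tool_pos: [409.8, -283.8, 175.0]
tcp_rot: [-179.8, 0.2, 163.4]
ft_force: [0.2, 0.7, 0.8]
finger_gap: 85.1
grip_force: 0.0
```

Request:
{"fn": "carry_out", "kwargs": {"commands": [{"jaw": 0.085,"translation": [0.0041,0.0358,0],"spin": 0},{"jaw": 0.085,"translation": [0.0041,0.0358,0],"spin": 0},{"jaw": 0.085,"translation": [0.0041,0.0358,0],"spin": 0},{"jaw": 0.085,"translation": [0.0041,0.0358,0],"spin": 0},{"jaw": 0.085,"translation": [0.0041,0.0358,0],"spin": 0},{"jaw": 0.085,"translation": [0.0041,0.0358,0],"spin": 0},{"jaw": 0.085,"translation": [0.0041,0.0358,0],"spin": 0},{"jaw": 0.085,"translation": [0.0041,0.0358,0],"spin": 0}]}}

```text
time: 31.0
tool_pos: [458.5, 6.6, 172.6]
tcp_rot: [180.0, 0.0, 163.6]
ft_force: [0.3, 0.5, -0.7]
finger_gap: 85.1
grip_force: 0.0
```

Request:
{"fn": "carry_out", "kwargs": {"commands": [{"jaw": 0.085,"translation": [0.0042,0.0358,0],"spin": 0},{"jaw": 0.085,"translation": [0.0042,0.0358,0],"spin": 0},{"jaw": 0.085,"translation": [0.0042,0.0358,0],"spin": 0},{"jaw": 0.085,"translation": [0.0042,0.0358,0],"spin": 0},{"jaw": 0.085,"translation": [0.0042,0.0358,0],"spin": 0},{"jaw": 0.085,"translation": [0.0042,0.0358,0],"spin": 0},{"jaw": 0.085,"translation": [0.0042,0.0358,0],"spin": 0},{"jaw": 0.085,"translation": [0.0043,0.0365,0],"spin": 0}]}}

```text
time: 31.67
tool_pos: [507.0, 291.5, 172.2]
tcp_rot: [-180.0, -0.0, 163.6]
ft_force: [0.9, -0.3, 0.6]
finger_gap: 85.2
grip_force: 0.0
```

Request:
{"fn": "carry_out", "kwargs": {"commands": [{"jaw": 0.085,"translation": [0,0,0],"spin": 0},{"jaw": 0.085,"translation": [0,0,0],"spin": 0},{"jaw": 0.085,"translation": [0,0,0],"spin": 0},{"jaw": 0.085,"translation": [0,0,0],"spin": 0},{"jaw": 0.085,"translation": [0,0,0.02],"spin": 0},{"jaw": 0.085,"translation": [0,0,0.02],"spin": 0},{"jaw": 0.085,"translation": [0,0,0.02],"spin": 0},{"jaw": 0.085,"translation": [0,0,0.02],"spin": 0}]}}

```text
time: 32.33
tool_pos: [507.6, 288.3, 92.5]
tcp_rot: [180.0, 0.0, 163.5]
ft_force: [0.4, -0.3, 0.3]
finger_gap: 85.1
grip_force: 0.0
```

Request:
{"fn": "carry_out", "kwargs": {"commands": [{"jaw": 0.085,"translation": [0,0,0.02],"spin": 0},{"jaw": 0.085,"translation": [0,0,0.0184],"spin": 0},{"jaw": 0.085,"translation": [0,0,0],"spin": 0},{"jaw": 0.085,"translation": [0,0,0],"spin": 0},{"jaw": 0.085,"translation": [0,0,0],"spin": 0},{"jaw": 0.085,"translation": [0,0,0],"spin": 0},{"jaw": 0.085,"translation": [0,0,0],"spin": 0},{"jaw": 0.085,"translation": [0,0,0],"spin": 0}]}}

```text
time: 33.0
tool_pos: [508.0, 290.1, 55.8]
tcp_rot: [179.9, 0.1, 163.6]
ft_force: [0.5, 0.5, 0.0]
finger_gap: 85.1
grip_force: 0.0
```

Request:
{"fn": "carry_out", "kwargs": {"commands": [{"jaw": 0.085,"translation": [0,0,0.015],"spin": 0},{"jaw": 0.085,"translation": [0,0,0.015],"spin": 0},{"jaw": 0.085,"translation": [0,0,0.007],"spin": 0},{"jaw": 0.085,"translation": [0,0,0.003],"spin": 0},{"jaw": 0.085,"translation": [0,0,0],"spin": 0},{"jaw": 0.085,"translation": [0,0,0],"spin": 0},{"jaw": 0.085,"translation": [0,0,0],"spin": 0},{"jaw": 0.085,"translation": [0,0,0],"spin": 0}]}}

```text
time: 33.67
tool_pos: [507.9, 290.1, 15.4]
tcp_rot: [179.9, 0.1, 163.6]
ft_force: [-0.2, -0.1, 0.6]
finger_gap: 84.8
grip_force: 0.0
```

Request:
{"fn": "carry_out", "kwargs": {"commands": [{"jaw": 0.06,"translation": [0,0,0],"spin": 0},{"jaw": 0.06,"translation": [0,0,0],"spin": 0},{"jaw": 0.03,"translation": [0,0,0],"spin": 0},{"jaw": 0.03,"translation": [0,0,0],"spin": 0},{"jaw": 0.03,"translation": [0,0,0],"spin": 0},{"jaw": 0.03,"translation": [0,0,0],"spin": 0},{"jaw": 0.03,"translation": [0,0,0],"spin": 0},{"jaw": 0.03,"translation": [0,0,0],"spin": 0}], "squeeze": 70}}

```text
time: 34.33
tool_pos: [508.0, 290.4, 15.3]
tcp_rot: [179.9, 0.1, 163.6]
ft_force: [0.8, 3.0, 5.1]
finger_gap: 42.9
grip_force: 72.9
```

Request:
{"fn": "carry_out", "kwargs": {"commands": [{"jaw": 0.03,"translation": [0,0,-0.01],"spin": 0},{"jaw": 0.03,"translation": [0,0,-0.02],"spin": 0},{"jaw": 0.03,"translation": [0,0,-0.02],"spin": 0},{"jaw": 0.03,"translation": [0,0,-0.02],"spin": 0},{"jaw": 0.03,"translation": [0,0,-0.01],"spin": 0},{"jaw": 0.03,"translation": [0,0,0],"spin": 0},{"jaw": 0.03,"translation": [0,0,0],"spin": 0},{"jaw": 0.03,"translation": [0,0,0],"spin": 0}]}}

```text
time: 35.0
tool_pos: [505.9, 289.1, 92.4]
tcp_rot: [-179.9, -0.1, 163.6]
ft_force: [-0.9, -0.5, -6.6]
finger_gap: 42.8
grip_force: 72.7
```

Request:
{"fn": "carry_out", "kwargs": {"commands": [{"jaw": 0.03,"translation": [0,0,0],"spin": 0},{"jaw": 0.03,"translation": [0,0,0],"spin": 0},{"jaw": 0.03,"translation": [0,0,0],"spin": 0},{"jaw": 0.03,"translation": [0,0,0],"spin": 0},{"jaw": 0.03,"translation": [0,0,0],"spin": 0},{"jaw": 0.03,"translation": [0,0,0],"spin": 0},{"jaw": 0.03,"translation": [0,0,0],"spin": 0},{"jaw": 0.03,"translation": [0,0,0],"spin": 0}]}}

```text
time: 35.67
tool_pos: [507.2, 289.8, 94.5]
tcp_rot: [180.0, 0.0, 163.6]
ft_force: [0.3, 0.1, -5.4]
finger_gap: 43.0
grip_force: 72.7
```

Request:
{"fn": "carry_out", "kwargs": {"commands": [{"jaw": 0.03,"translation": [-0.0048,-0.0102,0],"spin": 0},{"jaw": 0.03,"translation": [-0.0097,-0.0203,0],"spin": 0},{"jaw": 0.03,"translation": [-0.0097,-0.0203,0],"spin": 0},{"jaw": 0.03,"translation": [-0.0097,-0.0203,0],"spin": 0},{"jaw": 0.03,"translation": [-0.0097,-0.0203,0],"spin": 0},{"jaw": 0.03,"translation": [-0.0097,-0.0203,0],"spin": 0},{"jaw": 0.03,"translation": [-0.0097,-0.0203,0],"spin": 0},{"jaw": 0.03,"translation": [-0.0097,-0.0203,0],"spin": 0}]}}

```text
time: 36.33
tool_pos: [534.1, 121.5, 94.6]
tcp_rot: [-180.0, 0.0, 163.6]
ft_force: [0.7, -0.8, -6.3]
finger_gap: 43.3
grip_force: 72.6
```

Request:
{"fn": "carry_out", "kwargs": {"commands": [{"jaw": 0.03,"translation": [-0.0097,-0.0203,0],"spin": 0},{"jaw": 0.03,"translation": [-0.0097,-0.0203,0],"spin": 0},{"jaw": 0.03,"translation": [-0.0097,-0.0203,0],"spin": 0},{"jaw": 0.03,"translation": [-0.0097,-0.0203,0],"spin": 0},{"jaw": 0.03,"translation": [-0.0048,-0.0102,0],"spin": 0},{"jaw": 0.03,"translation": [0,0,0],"spin": 0},{"jaw": 0.03,"translation": [0,0,0],"spin": 0},{"jaw": 0.03,"translation": [0,0,0.01],"spin": 0}]}}

```text
time: 37.0
tool_pos: [551.7, 23.6, 86.3]
tcp_rot: [179.9, 0.2, 163.6]
ft_force: [0.9, 0.2, -5.5]
finger_gap: 43.5
grip_force: 72.9
```

Request:
{"fn": "carry_out", "kwargs": {"commands": [{"jaw": 0.03,"translation": [0,0,0.015],"spin": 0},{"jaw": 0.03,"translation": [0,0,0.015],"spin": 0},{"jaw": 0.03,"translation": [0,0,0.012],"spin": 0},{"jaw": 0.03,"translation": [0,0,0.006],"spin": 0},{"jaw": 0.03,"translation": [0,0,0],"spin": 0},{"jaw": 0.03,"translation": [0,0,0],"spin": 0},{"jaw": 0.03,"translation": [0,0,0],"spin": 0},{"jaw": 0.03,"translation": [0,0,0],"spin": 0}]}}

```text
time: 37.67
tool_pos: [551.1, 23.2, 37.5]
tcp_rot: [180.0, 0.1, 163.7]
ft_force: [0.9, 0.6, -5.4]
finger_gap: 43.3
grip_force: 72.8
```

```bash
python3 - <<'E'
from vis import *
s=r.sense();print(s['time'],s['tool_pos'],s['tcp_rot'],s['finger_gap'],s['ft_force'])
p=r.snapshot('side')
print('exp block centre base/top',proj(p,[[550.3,23.5,28],[550.3,23.5,72]]).round(1))
cv2.imwrite('pics/p1.png',cv2.resize(p['pixels'][150:260,180:290],None,fx=5,fy=5,interpolation=cv2.INTER_CUBIC))
E
```

```text
37.6667 [551.14138489  23.20250909  37.54559461] [1.79975399e+02 1.13172811e-01 1.63651909e+02] 43.315733633377036 [ 0.86884921  0.55209415 -5.39898274]
exp block centre base/top [[229.1 215.3]
 [228.5 200. ]]
```

View pics/p1.png

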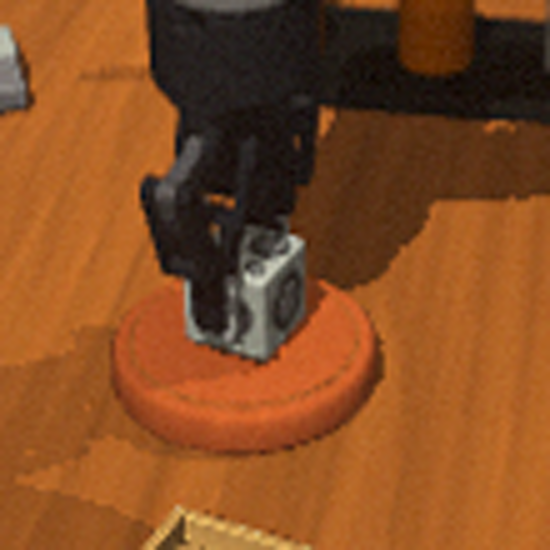

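Block level over the pad middle (about (248,320) in the crop). Lower 6 mm, release, rise.

Request:
{"fn": "carry_out", "kwargs": {"commands": [{"jaw": 0.03,"translation": [0,0,0.003],"spin": 0},{"jaw": 0.03,"translation": [0,0,0.002],"spin": 0},{"jaw": 0.03,"translation": [0,0,0.001],"spin": 0},{"jaw": 0.03,"translation": [0,0,0.0003],"spin": 0},{"jaw": 0.03,"translation": [0,0,0],"spin": 0},{"jaw": 0.03,"translation": [0,0,0],"spin": 0},{"jaw": 0.03,"translation": [0,0,0],"spin": 0},{"jaw": 0.03,"translation": [0,0,0],"spin": 0}]}}

```text
time: 38.38
tool_pos: [550.6, 23.1, 31.2]
tcp_rot: [180.0, 0.0, 163.6]
ft_force: [-5.3, -0.4, 5.8]
finger_gap: 43.6
grip_force: 74.4
```

Request:
{"fn": "carry_out", "kwargs": {"commands": [{"jaw": 0.085,"translation": [0,0,0],"spin": 0},{"jaw": 0.085,"translation": [0,0,0],"spin": 0},{"jaw": 0.085,"translation": [0,0,0],"spin": 0},{"jaw": 0.085,"translation": [0,0,0],"spin": 0},{"jaw": 0.085,"translation": [0,0,0],"spin": 0},{"jaw": 0.085,"translation": [0,0,0],"spin": 0},{"jaw": 0.085,"translation": [0,0,0],"spin": 0},{"jaw": 0.085,"translation": [0,0,0],"spin": 0}], "squeeze": 40}}

```text
time: 39.05
tool_pos: [550.1, 23.2, 30.1]
tcp_rot: [180.0, -0.0, 163.6]
ft_force: [0.2, 0.4, 0.5]
finger_gap: 84.7
grip_force: 0.0
```

Request:
{"fn": "carry_out", "kwargs": {"commands": [{"jaw": 0.085,"translation": [0,0,-0.02],"spin": 0},{"jaw": 0.085,"translation": [0,0,-0.025],"spin": 0},{"jaw": 0.085,"translation": [0,0,-0.025],"spin": 0},{"jaw": 0.085,"translation": [0,0,-0.025],"spin": 0},{"jaw": 0.085,"translation": [0,0,-0.025],"spin": 0},{"jaw": 0.085,"translation": [0,0,-0.02],"spin": 0},{"jaw": 0.085,"translation": [0,0,0],"spin": 0},{"jaw": 0.085,"translation": [0,0,0],"spin": 0}]}}

```text
time: 39.72
tool_pos: [551.3, 23.1, 171.7]
tcp_rot: [180.0, 0.2, 163.6]
ft_force: [-0.6, -0.2, -0.5]
finger_gap: 84.3
grip_force: 0.0
```

Request:
{"fn": "carry_out", "kwargs": {"commands": [{"jaw": 0.085,"translation": [0,0,0],"spin": 0},{"jaw": 0.085,"translation": [0,0,0],"spin": 0},{"jaw": 0.085,"translation": [0,0,0],"spin": 0},{"jaw": 0.085,"translation": [0,0,0],"spin": 0},{"jaw": 0.085,"translation": [0,0,0],"spin": 0},{"jaw": 0.085,"translation": [0,0,0],"spin": 0},{"jaw": 0.085,"translation": [0,0,0],"spin": 0},{"jaw": 0.085,"translation": [0,0,0],"spin": 0}]}}

```text
time: 40.38
tool_pos: [550.1, 23.2, 170.0]
tcp_rot: [-180.0, -0.0, 163.6]
ft_force: [0.5, 0.6, -0.0]
finger_gap: 85.5
grip_force: 0.0
```

Request:
{"fn": "carry_out", "kwargs": {"commands": [{"jaw": 0.085,"translation": [0.0038,-0.0305,0],"spin": 0},{"jaw": 0.085,"translation": [0.0038,-0.0305,0],"spin": 0},{"jaw": 0.085,"translation": [0.0038,-0.0305,0],"spin": 0},{"jaw": 0.085,"translation": [0.0038,-0.0305,0],"spin": 0},{"jaw": 0.085,"translation": [0.0038,-0.0305,0],"spin": 0},{"jaw": 0.085,"translation": [0.0038,-0.0305,0],"spin": 0},{"jaw": 0.085,"translation": [0.0038,-0.0305,0],"spin": 0},{"jaw": 0.085,"translation": [0.0038,-0.0305,0],"spin": 0}]}}

```text
time: 41.05
tool_pos: [451.6, -203.6, 170.4]
tcp_rot: [-180.0, 0.0, 163.6]
ft_force: [0.8, -0.4, 0.0]
finger_gap: 85.0
grip_force: 0.0
```

Request:
{"fn": "carry_out", "kwargs": {"commands": [{"jaw": 0.085,"translation": [0.0038,-0.0305,0],"spin": 0},{"jaw": 0.085,"translation": [0.0038,-0.0305,0],"spin": 0},{"jaw": 0.085,"translation": [0.0038,-0.0305,0],"spin": 0},{"jaw": 0.085,"translation": [0.004,-0.03,0],"spin": 0},{"jaw": 0.085,"translation": [0,0,0],"spin": 0},{"jaw": 0.085,"translation": [0,0,0],"spin": 0},{"jaw": 0.085,"translation": [0,0,0],"spin": 0},{"jaw": 0.085,"translation": [0,0,0],"spin": 0}]}}

```text
time: 41.72
tool_pos: [403.7, -313.7, 170.1]
tcp_rot: [180.0, -0.0, 163.7]
ft_force: [0.7, -0.9, -1.0]
finger_gap: 85.2
grip_force: 0.0
```

Request:
{"fn": "carry_out", "kwargs": {"commands": [{"jaw": 0.085,"translation": [0,0,0.02],"spin": 0},{"jaw": 0.085,"translation": [0,0,0.02],"spin": 0},{"jaw": 0.085,"translation": [0,0,0.02],"spin": 0},{"jaw": 0.085,"translation": [0,0,0.02],"spin": 0},{"jaw": 0.085,"translation": [0,0,0.02],"spin": 0},{"jaw": 0.085,"translation": [0,0,0.013],"spin": 0},{"jaw": 0.085,"translation": [0,0,0.007],"spin": 0},{"jaw": 0.085,"translation": [0,0,0.003],"spin": 0}]}}

```text
time: 42.38
tool_pos: [403.1, -313.0, 45.8]
tcp_rot: [179.9, -0.1, 163.7]
ft_force: [-0.1, 0.3, -0.1]
finger_gap: 85.1
grip_force: 0.0
```

Request:
{"fn": "carry_out", "kwargs": {"commands": [{"jaw": 0.085,"translation": [0,0,0],"spin": 0},{"jaw": 0.085,"translation": [0,0,0],"spin": 0},{"jaw": 0.085,"translation": [0,0,0],"spin": 0},{"jaw": 0.085,"translation": [0,0,0],"spin": 0},{"jaw": 0.085,"translation": [0,0,0],"spin": 0},{"jaw": 0.085,"translation": [0,0,0],"spin": 0},{"jaw": 0.085,"translation": [0,0,0],"spin": 0},{"jaw": 0.085,"translation": [0,0,0],"spin": 0}]}}

```text
time: 43.05
tool_pos: [403.3, -314.7, 47.2]
tcp_rot: [-180.0, 0.0, 163.6]
ft_force: [-0.1, 0.2, -0.2]
finger_gap: 85.2
grip_force: 0.0
```

```bash
python3 - <<'E'
from vis import *
s=r.sense();print(s['time'],s['tool_pos'],s['tcp_rot'])
p=r.snapshot('side');q=r.snapshot('top')
print(proj(p,[[550.3,23.5,72]]),proj(q,[[550.3,23.5,72]]))
np.save('pics/s2.npy',[p,q],allow_pickle=True)
A=cv2.resize(p['pixels'][120:250,180:310],None,fx=3,fy=3,interpolation=cv2.INTER_CUBIC);B=cv2.resize(q['pixels'][138:198,205:265],A.shape[:2],interpolation=cv2.INTER_CUBIC)
cv2.imwrite('pics/p2.png',np.hstack([A,B]))
E
```

```text
43.05 [ 403.25791494 -314.73098412   47.21937884] [-1.79994412e+02  8.29590792e-03  1.63634973e+02]
[[228.53845103 200.02708814]] [[233.60343534 165.31774263]]
```

View pics/p2.png

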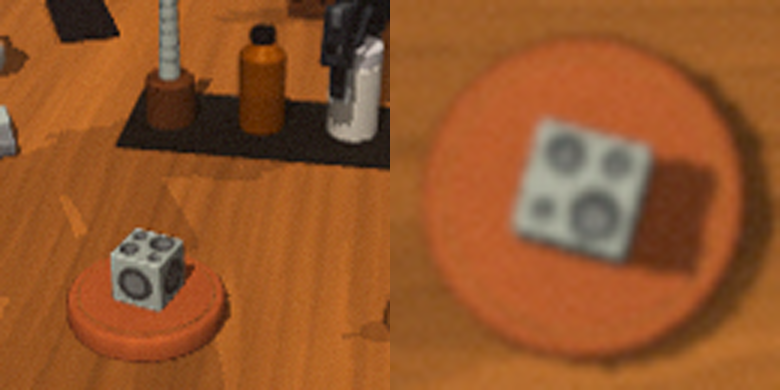

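The block sits flat, same face up, in the middle of the pad (within ~2 mm); the three stand upright on the mat, gripper around the jar.

Request:
{"fn": "carry_out", "kwargs": {"commands": [{"jaw": 0.06,"translation": [0,0,0],"spin": 0},{"jaw": 0.06,"translation": [0,0,0],"spin": 0},{"jaw": 0.03,"translation": [0,0,0],"spin": 0},{"jaw": 0.03,"translation": [0,0,0],"spin": 0},{"jaw": 0.03,"translation": [0,0,0],"spin": 0},{"jaw": 0.03,"translation": [0,0,0],"spin": 0},{"jaw": 0.03,"translation": [0,0,0],"spin": 0},{"jaw": 0.03,"translation": [0,0,0],"spin": 0}]}}

```text
time: 43.82
tool_pos: [403.4, -314.7, 47.4]
tcp_rot: [-180.0, 0.0, 163.6]
ft_force: [0.4, 1.7, 3.3]
finger_gap: 50.6
grip_force: 32.9
```

Request:
{"fn": "carry_out", "kwargs": {"commands": [{"jaw": 0.03,"translation": [0,0,-0.01],"spin": 0},{"jaw": 0.03,"translation": [0,0,-0.02],"spin": 0},{"jaw": 0.03,"translation": [0,0,-0.02],"spin": 0},{"jaw": 0.03,"translation": [0,0,-0.02],"spin": 0},{"jaw": 0.03,"translation": [0,0,-0.02],"spin": 0},{"jaw": 0.03,"translation": [0,0,-0.01],"spin": 0},{"jaw": 0.03,"translation": [0.0025,0.0118,0],"spin": 0},{"jaw": 0.03,"translation": [0.0025,0.0118,0],"spin": 0}]}}

```text
time: 44.48
tool_pos: [405.1, -290.3, 147.2]
tcp_rot: [-180.0, 0.0, 163.6]
ft_force: [-0.6, -0.2, -2.0]
finger_gap: 51.0
grip_force: 32.9
```

Request:
{"fn": "carry_out", "kwargs": {"commands": [{"jaw": 0.03,"translation": [0.0049,0.0236,0],"spin": 0},{"jaw": 0.03,"translation": [0.0049,0.0236,0],"spin": 0},{"jaw": 0.03,"translation": [0.0049,0.0236,0],"spin": 0},{"jaw": 0.03,"translation": [0.0049,0.0236,0],"spin": 0},{"jaw": 0.03,"translation": [0.0049,0.0236,0],"spin": 0},{"jaw": 0.03,"translation": [0.0049,0.0236,0],"spin": 0},{"jaw": 0.03,"translation": [0.0049,0.0236,0],"spin": 0},{"jaw": 0.03,"translation": [0.0049,0.0236,0],"spin": 0}]}}

```text
time: 45.15
tool_pos: [419.1, -95.8, 145.1]
tcp_rot: [180.0, -0.2, 163.7]
ft_force: [0.9, 0.7, -1.4]
finger_gap: 51.2
grip_force: 33.0
```

Request:
{"fn": "carry_out", "kwargs": {"commands": [{"jaw": 0.03,"translation": [0.0049,0.0236,0],"spin": 0},{"jaw": 0.03,"translation": [0.0049,0.0236,0],"spin": 0},{"jaw": 0.03,"translation": [0.0049,0.0236,0],"spin": 0},{"jaw": 0.03,"translation": [0.0049,0.0236,0],"spin": 0},{"jaw": 0.03,"translation": [0.0049,0.0236,0],"spin": 0},{"jaw": 0.03,"translation": [0.0049,0.0236,0],"spin": 0},{"jaw": 0.03,"translation": [0.0049,0.0236,0],"spin": 0},{"jaw": 0.03,"translation": [0.0049,0.0236,0],"spin": 0}]}}

```text
time: 45.82
tool_pos: [434.2, 95.7, 145.1]
tcp_rot: [-179.9, -0.2, 163.7]
ft_force: [0.6, 0.2, -1.8]
finger_gap: 51.1
grip_force: 33.0
```

Request:
{"fn": "carry_out", "kwargs": {"commands": [{"jaw": 0.03,"translation": [0.0049,0.0236,0],"spin": 0},{"jaw": 0.03,"translation": [0.0049,0.0236,0],"spin": 0},{"jaw": 0.03,"translation": [0.0049,0.0236,0],"spin": 0},{"jaw": 0.03,"translation": [0.0049,0.0236,0],"spin": 0},{"jaw": 0.03,"translation": [0.0049,0.0236,0],"spin": 0},{"jaw": 0.03,"translation": [0.0049,0.0236,0],"spin": 0},{"jaw": 0.03,"translation": [0.0049,0.0236,0],"spin": 0},{"jaw": 0.03,"translation": [0.0049,0.0236,0],"spin": 0}]}}

```text
time: 46.48
tool_pos: [449.5, 287.2, 144.9]
tcp_rot: [-179.9, -0.2, 163.7]
ft_force: [0.0, -0.1, -1.8]
finger_gap: 51.2
grip_force: 33.0
```

Request:
{"fn": "carry_out", "kwargs": {"commands": [{"jaw": 0.03,"translation": [0.0025,0.0118,0],"spin": 0},{"jaw": 0.03,"translation": [0.0025,0.0118,0],"spin": 0},{"jaw": 0.03,"translation": [0,0,0],"spin": 0},{"jaw": 0.03,"translation": [0,0,0],"spin": 0},{"jaw": 0.03,"translation": [0,0,0.01],"spin": 0},{"jaw": 0.03,"translation": [0,0,0.02],"spin": 0},{"jaw": 0.03,"translation": [0,0,0.02],"spin": 0},{"jaw": 0.03,"translation": [0,0,0.01],"spin": 0}]}}

```text
time: 47.15
tool_pos: [452.2, 308.1, 83.8]
tcp_rot: [-179.8, -0.1, 163.6]
ft_force: [-0.4, -0.1, -2.7]
finger_gap: 51.2
grip_force: 33.1
```

Request:
{"fn": "carry_out", "kwargs": {"commands": [{"jaw": 0.03,"translation": [0,0,0.01],"spin": 0},{"jaw": 0.03,"translation": [0,0,0.01],"spin": 0},{"jaw": 0.03,"translation": [0,0,0.005],"spin": 0},{"jaw": 0.03,"translation": [0,0,0],"spin": 0},{"jaw": 0.03,"translation": [0,0,0],"spin": 0},{"jaw": 0.03,"translation": [0,0,0],"spin": 0},{"jaw": 0.03,"translation": [0,0,0],"spin": 0},{"jaw": 0.03,"translation": [0,0,0],"spin": 0}]}}

```text
time: 47.82
tool_pos: [454.2, 310.4, 62.9]
tcp_rot: [179.9, 0.1, 163.6]
ft_force: [-0.2, -0.0, -0.8]
finger_gap: 51.0
grip_force: 33.1
```

Request:
{"fn": "carry_out", "kwargs": {"commands": [{"jaw": 0.03,"translation": [0,0,0.007],"spin": 0},{"jaw": 0.03,"translation": [0,0,0.004],"spin": 0},{"jaw": 0.03,"translation": [0,0,0.003],"spin": 0},{"jaw": 0.03,"translation": [0,0,0.001],"spin": 0},{"jaw": 0.03,"translation": [0,0,0],"spin": 0},{"jaw": 0.03,"translation": [0,0,0],"spin": 0},{"jaw": 0.03,"translation": [0,0,0],"spin": 0},{"jaw": 0.03,"translation": [0,0,0],"spin": 0}]}}

```text
time: 48.48
tool_pos: [453.5, 310.0, 47.4]
tcp_rot: [-180.0, -0.0, 163.6]
ft_force: [-3.4, -2.3, 6.2]
finger_gap: 51.2
grip_force: 33.5
```

Request:
{"fn": "carry_out", "kwargs": {"commands": [{"jaw": 0.085,"translation": [0,0,0],"spin": 0},{"jaw": 0.085,"translation": [0,0,0],"spin": 0},{"jaw": 0.085,"translation": [0,0,0],"spin": 0},{"jaw": 0.085,"translation": [0,0,0],"spin": 0},{"jaw": 0.085,"translation": [0,0,0],"spin": 0},{"jaw": 0.085,"translation": [0,0,0],"spin": 0},{"jaw": 0.085,"translation": [0,0,0],"spin": 0},{"jaw": 0.085,"translation": [0,0,0],"spin": 0}]}}

```text
time: 49.15
tool_pos: [453.7, 310.1, 47.1]
tcp_rot: [180.0, 0.0, 163.6]
ft_force: [0.5, -0.6, 0.1]
finger_gap: 85.0
grip_force: 0.0
```

Request:
{"fn": "carry_out", "kwargs": {"commands": [{"jaw": 0.085,"translation": [0,0,-0.021],"spin": 0},{"jaw": 0.085,"translation": [0,0,-0.021],"spin": 0},{"jaw": 0.085,"translation": [0,0,-0.021],"spin": 0},{"jaw": 0.085,"translation": [0,0,-0.021],"spin": 0},{"jaw": 0.085,"translation": [0,0,-0.021],"spin": 0},{"jaw": 0.085,"translation": [0,0,-0.021],"spin": 0},{"jaw": 0.085,"translation": [0,0,0],"spin": 0},{"jaw": 0.085,"translation": [0,0,0],"spin": 0.12}]}}

```text
time: 49.82
tool_pos: [454.8, 310.7, 175.2]
tcp_rot: [179.8, 0.1, 156.9]
ft_force: [-0.9, -0.6, -1.5]
finger_gap: 85.0
grip_force: 0.0
```

Request:
{"fn": "carry_out", "kwargs": {"commands": [{"jaw": 0.085,"translation": [0,0,0],"spin": 0.12},{"jaw": 0.085,"translation": [0,0,0],"spin": 0.12},{"jaw": 0.085,"translation": [0,0,0],"spin": 0.12},{"jaw": 0.085,"translation": [0,0,0],"spin": 0.12},{"jaw": 0.085,"translation": [0,0,0],"spin": 0.12},{"jaw": 0.085,"translation": [0,0,0],"spin": 0.12},{"jaw": 0.085,"translation": [0,0,0],"spin": 0.12},{"jaw": 0.085,"translation": [0,0,0],"spin": 0.12}]}}

```text
time: 50.48
tool_pos: [453.5, 309.9, 172.5]
tcp_rot: [-180.0, 0.0, 101.4]
ft_force: [1.3, -0.2, -0.7]
finger_gap: 84.8
grip_force: 0.0
```

Request:
{"fn": "carry_out", "kwargs": {"commands": [{"jaw": 0.085,"translation": [0,0,0],"spin": 0.12},{"jaw": 0.085,"translation": [0,0,0],"spin": 0.12},{"jaw": 0.085,"translation": [0,0,0],"spin": 0.12},{"jaw": 0.085,"translation": [0,0,0],"spin": 0.12},{"jaw": 0.085,"translation": [0,0,0],"spin": 0.0108},{"jaw": 0.085,"translation": [-0.0345,0.0128,0],"spin": 0},{"jaw": 0.085,"translation": [-0.0345,0.0128,0],"spin": 0},{"jaw": 0.085,"translation": [-0.0345,0.0128,0],"spin": 0}]}}

```text
time: 51.15
tool_pos: [460.9, 199.1, 172.6]
tcp_rot: [-180.0, 0.0, 74.0]
ft_force: [-0.0, -0.8, -0.1]
finger_gap: 84.9
grip_force: 0.0
```

Request:
{"fn": "carry_out", "kwargs": {"commands": [{"jaw": 0.085,"translation": [-0.0345,0.0128,0],"spin": 0},{"jaw": 0.085,"translation": [-0.0345,0.0128,0],"spin": 0},{"jaw": 0.085,"translation": [-0.0345,0.0128,0],"spin": 0},{"jaw": 0.085,"translation": [-0.0345,0.0128,0],"spin": 0},{"jaw": 0.085,"translation": [-0.0345,0.0128,0],"spin": 0},{"jaw": 0.085,"translation": [-0.0345,0.0128,0],"spin": 0},{"jaw": 0.085,"translation": [-0.0345,0.0128,0],"spin": 0},{"jaw": 0.085,"translation": [-0.0345,0.0128,0],"spin": 0}]}}

```text
time: 51.82
tool_pos: [481.6, -95.5, 173.0]
tcp_rot: [180.0, -0.0, 73.9]
ft_force: [2.0, 0.8, 0.5]
finger_gap: 84.8
grip_force: 0.0
```

Request:
{"fn": "carry_out", "kwargs": {"commands": [{"jaw": 0.085,"translation": [-0.0345,0.0127,0],"spin": 0},{"jaw": 0.085,"translation": [-0.0345,0.0127,0],"spin": 0},{"jaw": 0.085,"translation": [-0.0345,0.0127,0],"spin": 0},{"jaw": 0.085,"translation": [-0.0345,0.0127,0],"spin": 0},{"jaw": 0.085,"translation": [-0.0345,0.0127,0],"spin": 0},{"jaw": 0.085,"translation": [-0.0345,0.0127,0],"spin": 0},{"jaw": 0.085,"translation": [0,0,0],"spin": 0},{"jaw": 0.085,"translation": [0,0,0],"spin": 0}]}}

```text
time: 52.48
tool_pos: [496.0, -315.5, 172.3]
tcp_rot: [-179.9, -0.0, 73.7]
ft_force: [0.7, 0.3, -0.3]
finger_gap: 85.1
grip_force: 0.0
```

Request:
{"fn": "carry_out", "kwargs": {"commands": [{"jaw": 0.085,"translation": [0,0,0],"spin": 0},{"jaw": 0.085,"translation": [0,0,0],"spin": 0},{"jaw": 0.085,"translation": [0,0,0],"spin": 0},{"jaw": 0.085,"translation": [0,0,0],"spin": 0},{"jaw": 0.085,"translation": [0,0,0],"spin": 0},{"jaw": 0.085,"translation": [0,0,0],"spin": 0},{"jaw": 0.085,"translation": [0,0,0],"spin": 0},{"jaw": 0.085,"translation": [0,0,0],"spin": 0}]}}

```text
time: 53.15
tool_pos: [496.7, -313.6, 173.2]
tcp_rot: [180.0, 0.0, 73.7]
ft_force: [0.8, 0.2, 0.2]
finger_gap: 85.1
grip_force: 0.0
```

Request:
{"fn": "carry_out", "kwargs": {"commands": [{"jaw": 0.085,"translation": [0,0,0.02],"spin": 0},{"jaw": 0.085,"translation": [0,0,0.02],"spin": 0},{"jaw": 0.085,"translation": [0,0,0.02],"spin": 0},{"jaw": 0.085,"translation": [0,0,0.02],"spin": 0},{"jaw": 0.085,"translation": [0,0,0.02],"spin": 0},{"jaw": 0.085,"translation": [0,0,0.012],"spin": 0},{"jaw": 0.085,"translation": [0,0,0.006],"spin": 0},{"jaw": 0.085,"translation": [0,0,0.002],"spin": 0}]}}

```text
time: 53.82
tool_pos: [496.1, -313.3, 51.9]
tcp_rot: [-179.9, -0.0, 73.6]
ft_force: [-0.2, 0.6, -0.4]
finger_gap: 85.5
grip_force: 0.0
```

Request:
{"fn": "carry_out", "kwargs": {"commands": [{"jaw": 0.085,"translation": [0,0,0],"spin": 0},{"jaw": 0.085,"translation": [0,0,0],"spin": 0},{"jaw": 0.085,"translation": [0,0,0],"spin": 0},{"jaw": 0.085,"translation": [0,0,0],"spin": 0},{"jaw": 0.085,"translation": [0,0,0],"spin": 0},{"jaw": 0.085,"translation": [0,0,0],"spin": 0},{"jaw": 0.06,"translation": [0,0,0],"spin": 0},{"jaw": 0.06,"translation": [0,0,0],"spin": 0}]}}

```text
time: 54.48
tool_pos: [496.7, -313.8, 53.2]
tcp_rot: [180.0, 0.0, 73.6]
ft_force: [0.0, -0.1, -0.3]
finger_gap: 63.4
grip_force: 0.0
```

Request:
{"fn": "carry_out", "kwargs": {"commands": [{"jaw": 0.03,"translation": [0,0,0],"spin": 0},{"jaw": 0.03,"translation": [0,0,0],"spin": 0},{"jaw": 0.03,"translation": [0,0,0],"spin": 0},{"jaw": 0.03,"translation": [0,0,0],"spin": 0},{"jaw": 0.03,"translation": [0,0,0],"spin": 0},{"jaw": 0.03,"translation": [0,0,0],"spin": 0},{"jaw": 0.03,"translation": [0,0,0],"spin": 0},{"jaw": 0.03,"translation": [0,0,0],"spin": 0}]}}

```text
time: 55.15
tool_pos: [496.7, -313.9, 53.3]
tcp_rot: [180.0, 0.0, 73.6]
ft_force: [-2.5, 0.9, 5.3]
finger_gap: 47.0
grip_force: 41.7
```

Request:
{"fn": "carry_out", "kwargs": {"commands": [{"jaw": 0.03,"translation": [0,0,-0.01],"spin": 0},{"jaw": 0.03,"translation": [0,0,-0.02],"spin": 0},{"jaw": 0.03,"translation": [0,0,-0.02],"spin": 0},{"jaw": 0.03,"translation": [0,0,-0.02],"spin": 0},{"jaw": 0.03,"translation": [0,0,-0.02],"spin": 0},{"jaw": 0.03,"translation": [0,0,-0.01],"spin": 0},{"jaw": 0.03,"translation": [0.0124,-0.003,0],"spin": 0},{"jaw": 0.03,"translation": [0.0124,-0.003,0],"spin": 0}]}}

```text
time: 55.82
tool_pos: [498.0, -288.0, 153.2]
tcp_rot: [180.0, 0.0, 73.6]
ft_force: [-0.4, -0.8, -2.2]
finger_gap: 46.7
grip_force: 41.8
```

Request:
{"fn": "carry_out", "kwargs": {"commands": [{"jaw": 0.03,"translation": [0.0247,-0.0061,0],"spin": 0},{"jaw": 0.03,"translation": [0.0247,-0.0061,0],"spin": 0},{"jaw": 0.03,"translation": [0.0247,-0.0061,0],"spin": 0},{"jaw": 0.03,"translation": [0.0247,-0.0061,0],"spin": 0},{"jaw": 0.03,"translation": [0.0247,-0.0061,0],"spin": 0},{"jaw": 0.03,"translation": [0.0247,-0.0061,0],"spin": 0},{"jaw": 0.03,"translation": [0.0247,-0.0061,0],"spin": 0},{"jaw": 0.03,"translation": [0.0247,-0.0061,0],"spin": 0}]}}

```text
time: 56.48
tool_pos: [505.0, -82.2, 150.9]
tcp_rot: [-179.8, -0.0, 73.7]
ft_force: [-0.7, -0.5, -1.9]
finger_gap: 47.2
grip_force: 41.8
```

Request:
{"fn": "carry_out", "kwargs": {"commands": [{"jaw": 0.03,"translation": [0.0247,-0.0061,0],"spin": 0},{"jaw": 0.03,"translation": [0.0247,-0.0061,0],"spin": 0},{"jaw": 0.03,"translation": [0.0247,-0.0061,0],"spin": 0},{"jaw": 0.03,"translation": [0.0247,-0.0061,0],"spin": 0},{"jaw": 0.03,"translation": [0.0247,-0.0061,0],"spin": 0},{"jaw": 0.03,"translation": [0.0247,-0.0061,0],"spin": 0},{"jaw": 0.03,"translation": [0.0247,-0.0061,0],"spin": 0},{"jaw": 0.03,"translation": [0.0247,-0.0061,0],"spin": 0}]}}

```text
time: 57.15
tool_pos: [513.3, 120.5, 150.9]
tcp_rot: [-179.8, 0.1, 73.7]
ft_force: [0.9, -1.0, -1.8]
finger_gap: 47.0
grip_force: 41.8
```

Request:
{"fn": "carry_out", "kwargs": {"commands": [{"jaw": 0.03,"translation": [0.0247,-0.0061,0],"spin": 0},{"jaw": 0.03,"translation": [0.0247,-0.0061,0],"spin": 0},{"jaw": 0.03,"translation": [0.0247,-0.0061,0],"spin": 0},{"jaw": 0.03,"translation": [0.0247,-0.0061,0],"spin": 0},{"jaw": 0.03,"translation": [0.0247,-0.0061,0],"spin": 0},{"jaw": 0.03,"translation": [0.0247,-0.0061,0],"spin": 0},{"jaw": 0.03,"translation": [0.0247,-0.0061,0],"spin": 0},{"jaw": 0.03,"translation": [0.0247,-0.0061,0],"spin": 0}]}}

```text
time: 57.82
tool_pos: [521.9, 323.3, 150.6]
tcp_rot: [-179.8, 0.1, 73.7]
ft_force: [-0.4, 0.0, -2.2]
finger_gap: 47.6
grip_force: 41.8
```

Request:
{"fn": "carry_out", "kwargs": {"commands": [{"jaw": 0.03,"translation": [0.0124,-0.003,0],"spin": 0},{"jaw": 0.03,"translation": [0.0124,-0.003,0],"spin": 0},{"jaw": 0.03,"translation": [0,0,0],"spin": 0},{"jaw": 0.03,"translation": [0,0,0],"spin": 0},{"jaw": 0.03,"translation": [0,0,0.01],"spin": 0},{"jaw": 0.03,"translation": [0,0,0.02],"spin": 0},{"jaw": 0.03,"translation": [0,0,0.02],"spin": 0},{"jaw": 0.03,"translation": [0,0,0.01],"spin": 0}]}}

```text
time: 58.48
tool_pos: [524.2, 345.1, 89.5]
tcp_rot: [-179.8, 0.2, 73.6]
ft_force: [-0.6, -0.5, -3.3]
finger_gap: 47.2
grip_force: 41.7
```

Request:
{"fn": "carry_out", "kwargs": {"commands": [{"jaw": 0.03,"translation": [0,0,0.01],"spin": 0},{"jaw": 0.03,"translation": [0,0,0.01],"spin": 0},{"jaw": 0.03,"translation": [0,0,0.01],"spin": 0},{"jaw": 0.03,"translation": [0,0,0.005],"spin": 0},{"jaw": 0.03,"translation": [0,0,0],"spin": 0},{"jaw": 0.03,"translation": [0,0,0],"spin": 0},{"jaw": 0.03,"translation": [0,0,0],"spin": 0},{"jaw": 0.03,"translation": [0,0,0],"spin": 0}]}}

```text
time: 59.15
tool_pos: [526.2, 347.6, 59.1]
tcp_rot: [179.9, -0.1, 73.6]
ft_force: [-0.0, 0.9, -2.5]
finger_gap: 47.4
grip_force: 41.8
```

Request:
{"fn": "carry_out", "kwargs": {"commands": [{"jaw": 0.03,"translation": [0,0,0.003],"spin": 0},{"jaw": 0.03,"translation": [0,0,0.001],"spin": 0},{"jaw": 0.03,"translation": [0,0,0.001],"spin": 0},{"jaw": 0.03,"translation": [0,0,0],"spin": 0},{"jaw": 0.03,"translation": [0,0,0],"spin": 0},{"jaw": 0.03,"translation": [0,0,0],"spin": 0},{"jaw": 0.03,"translation": [0,0,0],"spin": 0},{"jaw": 0.03,"translation": [0,0,0],"spin": 0}]}}

```text
time: 59.82
tool_pos: [525.7, 347.4, 53.4]
tcp_rot: [180.0, -0.0, 73.6]
ft_force: [-1.0, 0.8, 2.2]
finger_gap: 47.2
grip_force: 42.0
```

Request:
{"fn": "carry_out", "kwargs": {"commands": [{"jaw": 0.085,"translation": [0,0,0],"spin": 0},{"jaw": 0.085,"translation": [0,0,0],"spin": 0},{"jaw": 0.085,"translation": [0,0,0],"spin": 0},{"jaw": 0.085,"translation": [0,0,0],"spin": 0},{"jaw": 0.085,"translation": [0,0,0],"spin": 0},{"jaw": 0.085,"translation": [0,0,0],"spin": 0},{"jaw": 0.085,"translation": [0,0,0],"spin": 0},{"jaw": 0.085,"translation": [0,0,0],"spin": 0}]}}

```text
time: 60.48
tool_pos: [525.6, 347.2, 53.1]
tcp_rot: [180.0, 0.0, 73.6]
ft_force: [0.4, 0.5, 0.0]
finger_gap: 85.2
grip_force: 0.0
```

Request:
{"fn": "carry_out", "kwargs": {"commands": [{"jaw": 0.085,"translation": [0,0,-0.021],"spin": 0},{"jaw": 0.085,"translation": [0,0,-0.021],"spin": 0},{"jaw": 0.085,"translation": [0,0,-0.021],"spin": 0},{"jaw": 0.085,"translation": [0,0,-0.021],"spin": 0},{"jaw": 0.085,"translation": [0,0,-0.021],"spin": 0},{"jaw": 0.085,"translation": [0,0,-0.021],"spin": 0},{"jaw": 0.085,"translation": [0,0,-0.021],"spin": 0},{"jaw": 0.085,"translation": [0,0,0],"spin": 0}]}}

```text
time: 61.15
tool_pos: [527.9, 348.5, 206.0]
tcp_rot: [179.7, -0.3, 73.6]
ft_force: [0.7, 0.2, 2.2]
finger_gap: 84.7
grip_force: 0.0
```

Request:
{"fn": "carry_out", "kwargs": {"commands": [{"jaw": 0.085,"translation": [-0.0342,0.0139,0],"spin": 0},{"jaw": 0.085,"translation": [-0.0342,0.0139,0],"spin": 0},{"jaw": 0.085,"translation": [-0.0342,0.0139,0],"spin": 0},{"jaw": 0.085,"translation": [-0.0342,0.0139,0],"spin": 0},{"jaw": 0.085,"translation": [-0.0342,0.0139,0],"spin": 0},{"jaw": 0.085,"translation": [-0.0342,0.0139,0],"spin": 0},{"jaw": 0.085,"translation": [-0.0342,0.0139,0],"spin": 0},{"jaw": 0.085,"translation": [-0.0342,0.0139,0],"spin": 0}]}}

```text
time: 61.82
tool_pos: [554.9, 51.6, 199.6]
tcp_rot: [-180.0, 0.0, 73.7]
ft_force: [0.5, -0.0, 0.1]
finger_gap: 84.9
grip_force: 0.0
```

Request:
{"fn": "carry_out", "kwargs": {"commands": [{"jaw": 0.085,"translation": [-0.0342,0.0139,0],"spin": 0},{"jaw": 0.085,"translation": [-0.0342,0.0139,0],"spin": 0},{"jaw": 0.085,"translation": [-0.0342,0.0139,0],"spin": 0},{"jaw": 0.085,"translation": [-0.0342,0.0139,0],"spin": 0},{"jaw": 0.085,"translation": [-0.0342,0.0139,0],"spin": 0},{"jaw": 0.085,"translation": [-0.0342,0.0139,0],"spin": 0},{"jaw": 0.085,"translation": [-0.0342,0.0139,0],"spin": 0},{"jaw": 0.085,"translation": [-0.0342,0.0139,0],"spin": 0}]}}

```text
time: 62.48
tool_pos: [584.6, -242.3, 199.5]
tcp_rot: [-180.0, -0.0, 73.6]
ft_force: [0.0, -0.1, -0.3]
finger_gap: 85.0
grip_force: 0.0
```

Request:
{"fn": "carry_out", "kwargs": {"commands": [{"jaw": 0.085,"translation": [-0.034,0.0142,0],"spin": 0},{"jaw": 0.085,"translation": [-0.034,0.0142,0],"spin": 0},{"jaw": 0.085,"translation": [0,0,0],"spin": 0},{"jaw": 0.085,"translation": [0,0,0],"spin": 0},{"jaw": 0.085,"translation": [0,0,0],"spin": 0},{"jaw": 0.085,"translation": [0,0,0],"spin": 0},{"jaw": 0.085,"translation": [0,0,0],"spin": 0},{"jaw": 0.085,"translation": [0,0,0],"spin": 0}]}}

```text
time: 63.15
tool_pos: [593.3, -312.5, 200.4]
tcp_rot: [180.0, -0.0, 73.7]
ft_force: [0.0, 0.0, -0.7]
finger_gap: 85.2
grip_force: 0.0
```

```bash
python3 - <<'E'
from vis import *
s=r.sense();print(s['time'],s['tool_pos'],s['tcp_rot'])
p=r.snapshot('side');q=r.snapshot('top')
a=cv2.imread('pics/side0.png');b=cv2.imread('pics/top0.png')
f=lambda im,y,x:cv2.resize(im[y:y+95,x:x+95],None,fx=2.8,fy=2.8,interpolation=cv2.INTER_CUBIC)
cv2.imwrite('pics/cmp.png',np.vstack([np.hstack([f(a,260,185),f(b,135,85)]),np.hstack([f(p['pixels'],260,185),f(q['pixels'],135,85)])]))
for nm,box in(('bottle',(280,345,188,214)),('jar',(268,334,234,270))):
    y0,y1,x0,x1=box
    G=lambda im:cv2.GaussianBlur(cv2.cvtColor(im,6),(0,0),1).astype(np.float32)
    W=G(p['pixels'])[y0-6:y1+6,x0-6:x1+6];m=cv2.matchTemplate(W,G(a)[y0:y1,x0:x1],cv2.TM_CCOEFF_NORMED)
    i=np.unravel_index(m.argmax(),m.shape);print(nm,'shift px',i[1]-6,i[0]-6,m.max())
E
```

```text
63.15 [ 593.29111786 -312.50911441  200.3749001 ] [ 1.79982678e+02 -1.14231716e-03  7.37322390e+01]
bottle shift px 0 0 0.9638541
jar shift px 0 0 0.8477077
```

View pics/cmp.png

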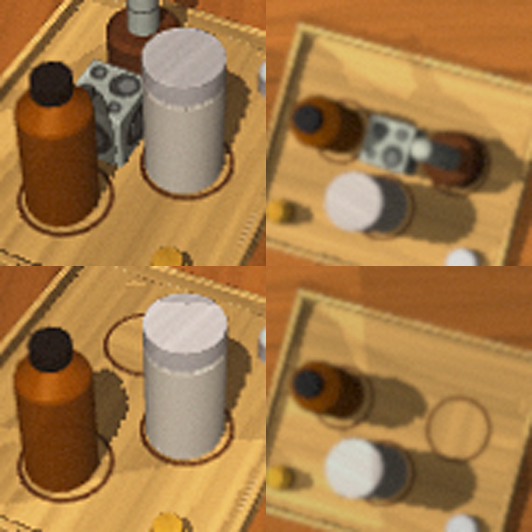

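Bottle and jar are back exactly where they stood (0 px shift against the first picture). Now the mandrel.

Request:
{"fn": "carry_out", "kwargs": {"commands": [{"jaw": 0.085,"translation": [0,0,0.02],"spin": 0},{"jaw": 0.085,"translation": [0,0,0.02],"spin": 0},{"jaw": 0.085,"translation": [0,0,0.02],"spin": 0},{"jaw": 0.085,"translation": [0,0,0.02],"spin": 0},{"jaw": 0.085,"translation": [0,0,0.012],"spin": 0},{"jaw": 0.085,"translation": [0,0,0.005],"spin": 0},{"jaw": 0.085,"translation": [0,0,0.001],"spin": 0},{"jaw": 0.085,"translation": [0,0,0],"spin": 0}]}}

```text
time: 63.92
tool_pos: [593.3, -313.8, 102.8]
tcp_rot: [180.0, 0.0, 73.7]
ft_force: [-0.4, -0.6, -0.1]
finger_gap: 84.7
grip_force: 0.0
```

Request:
{"fn": "carry_out", "kwargs": {"commands": [{"jaw": 0.085,"translation": [0,0,0],"spin": 0},{"jaw": 0.085,"translation": [0,0,0],"spin": 0},{"jaw": 0.085,"translation": [0,0,0],"spin": 0},{"jaw": 0.085,"translation": [0,0,0],"spin": 0},{"jaw": 0.085,"translation": [0,0,0],"spin": 0},{"jaw": 0.085,"translation": [0,0,0],"spin": 0},{"jaw": 0.085,"translation": [0,0,0],"spin": 0},{"jaw": 0.085,"translation": [0,0,0],"spin": 0}]}}

```text
time: 64.58
tool_pos: [592.9, -313.7, 102.1]
tcp_rot: [-180.0, 0.0, 73.6]
ft_force: [-0.5, -0.1, -0.5]
finger_gap: 84.8
grip_force: 0.0
```

Request:
{"fn": "carry_out", "kwargs": {"commands": [{"jaw": 0.005,"translation": [0,0,0],"spin": 0},{"jaw": 0.005,"translation": [0,0,0],"spin": 0},{"jaw": 0.005,"translation": [0,0,0],"spin": 0},{"jaw": 0.005,"translation": [0,0,0],"spin": 0},{"jaw": 0.005,"translation": [0,0,0],"spin": 0},{"jaw": 0.005,"translation": [0,0,0],"spin": 0},{"jaw": 0.005,"translation": [0,0,0],"spin": 0},{"jaw": 0.005,"translation": [0,0,0],"spin": 0}]}}

```text
time: 65.25
tool_pos: [593.2, -313.8, 102.3]
tcp_rot: [180.0, 0.0, 73.6]
ft_force: [1.1, -0.1, 0.9]
finger_gap: 18.4
grip_force: 39.5
```

Request:
{"fn": "carry_out", "kwargs": {"commands": [{"jaw": 0.005,"translation": [0,0,-0.01],"spin": 0},{"jaw": 0.005,"translation": [0,0,-0.02],"spin": 0},{"jaw": 0.005,"translation": [0,0,-0.02],"spin": 0},{"jaw": 0.005,"translation": [0,0,-0.02],"spin": 0},{"jaw": 0.005,"translation": [0,0,-0.01],"spin": 0},{"jaw": 0.005,"translation": [0.0114,-0.0057,0],"spin": 0},{"jaw": 0.005,"translation": [0.0114,-0.0057,0],"spin": 0},{"jaw": 0.005,"translation": [0.0227,-0.0114,0],"spin": 0}]}}

```text
time: 65.92
tool_pos: [583.3, -264.4, 181.4]
tcp_rot: [-180.0, 0.0, 73.5]
ft_force: [-0.1, 1.6, -2.7]
finger_gap: 18.6
grip_force: 39.4
```

Request:
{"fn": "carry_out", "kwargs": {"commands": [{"jaw": 0.005,"translation": [0.0227,-0.0114,0],"spin": 0},{"jaw": 0.005,"translation": [0.0227,-0.0114,0],"spin": 0},{"jaw": 0.005,"translation": [0.0227,-0.0114,0],"spin": 0},{"jaw": 0.005,"translation": [0.0227,-0.0114,0],"spin": 0},{"jaw": 0.005,"translation": [0.0227,-0.0114,0],"spin": 0},{"jaw": 0.005,"translation": [0.0227,-0.0114,0],"spin": 0},{"jaw": 0.005,"translation": [0.0227,-0.0114,0],"spin": 0},{"jaw": 0.005,"translation": [0.0227,-0.0114,0],"spin": 0}]}}

```text
time: 66.58
tool_pos: [546.1, -61.8, 180.9]
tcp_rot: [-179.9, 0.0, 73.7]
ft_force: [0.3, 0.5, -3.1]
finger_gap: 18.4
grip_force: 39.4
```

Request:
{"fn": "carry_out", "kwargs": {"commands": [{"jaw": 0.005,"translation": [0.0227,-0.0114,0],"spin": 0},{"jaw": 0.005,"translation": [0.0227,-0.0114,0],"spin": 0},{"jaw": 0.005,"translation": [0.0227,-0.0114,0],"spin": 0},{"jaw": 0.005,"translation": [0.0227,-0.0114,0],"spin": 0},{"jaw": 0.005,"translation": [0.0227,-0.0114,0],"spin": 0},{"jaw": 0.005,"translation": [0.0227,-0.0114,0],"spin": 0},{"jaw": 0.005,"translation": [0.0227,-0.0114,0],"spin": 0},{"jaw": 0.005,"translation": [0.0227,-0.0114,0],"spin": 0}]}}

```text
time: 67.25
tool_pos: [509.5, 137.7, 181.0]
tcp_rot: [-179.9, 0.0, 73.7]
ft_force: [0.2, 0.2, -2.3]
finger_gap: 18.4
grip_force: 39.4
```

Request:
{"fn": "carry_out", "kwargs": {"commands": [{"jaw": 0.005,"translation": [0.0227,-0.0114,0],"spin": 0},{"jaw": 0.005,"translation": [0.0227,-0.0114,0],"spin": 0},{"jaw": 0.005,"translation": [0.0227,-0.0114,0],"spin": 0},{"jaw": 0.005,"translation": [0.0114,-0.0057,0],"spin": 0},{"jaw": 0.005,"translation": [0.0114,-0.0057,0],"spin": 0},{"jaw": 0.005,"translation": [0,0,0],"spin": 0},{"jaw": 0.005,"translation": [0,0,0],"spin": 0},{"jaw": 0.005,"translation": [0,0,0],"spin": 0}]}}

```text
time: 67.92
tool_pos: [493.0, 235.6, 181.8]
tcp_rot: [-180.0, 0.0, 73.6]
ft_force: [0.3, -0.5, -2.2]
finger_gap: 18.5
grip_force: 39.4
```

Request:
{"fn": "carry_out", "kwargs": {"commands": [{"jaw": 0.005,"translation": [0,0,0.01],"spin": 0},{"jaw": 0.005,"translation": [0,0,0.015],"spin": 0},{"jaw": 0.005,"translation": [0,0,0.015],"spin": 0},{"jaw": 0.005,"translation": [0,0,0.015],"spin": 0},{"jaw": 0.005,"translation": [0,0,0.01],"spin": 0},{"jaw": 0.005,"translation": [0,0,0],"spin": 0},{"jaw": 0.005,"translation": [0,0,0],"spin": 0},{"jaw": 0.005,"translation": [0,0,0],"spin": 0}]}}

```text
time: 68.58
tool_pos: [493.7, 236.2, 117.9]
tcp_rot: [179.9, -0.0, 73.6]
ft_force: [-0.0, 0.2, -2.4]
finger_gap: 18.3
grip_force: 39.4
```

Request:
{"fn": "carry_out", "kwargs": {"commands": [{"jaw": 0.005,"translation": [0,0,0.008],"spin": 0},{"jaw": 0.005,"translation": [0,0,0.004],"spin": 0},{"jaw": 0.005,"translation": [0,0,0.002],"spin": 0},{"jaw": 0.005,"translation": [0,0,0.001],"spin": 0},{"jaw": 0.005,"translation": [0,0,0],"spin": 0},{"jaw": 0.005,"translation": [0,0,0],"spin": 0},{"jaw": 0.005,"translation": [0,0,0],"spin": 0},{"jaw": 0.005,"translation": [0,0,0],"spin": 0}]}}

```text
time: 69.25
tool_pos: [493.1, 236.3, 102.2]
tcp_rot: [180.0, -0.0, 73.6]
ft_force: [-0.1, 0.7, -1.3]
finger_gap: 18.7
grip_force: 39.6
```

Request:
{"fn": "carry_out", "kwargs": {"commands": [{"jaw": 0.005,"translation": [0,0,0.0003],"spin": 0},{"jaw": 0.005,"translation": [0,0,0],"spin": 0},{"jaw": 0.03,"translation": [0,0,0],"spin": 0},{"jaw": 0.085,"translation": [0,0,0],"spin": 0},{"jaw": 0.085,"translation": [0,0,0],"spin": 0},{"jaw": 0.085,"translation": [0,0,0],"spin": 0},{"jaw": 0.085,"translation": [0,0,0],"spin": 0},{"jaw": 0.085,"translation": [0,0,0],"spin": 0}]}}

```text
time: 69.92
tool_pos: [493.0, 236.3, 101.8]
tcp_rot: [-180.0, 0.0, 73.6]
ft_force: [0.3, 0.5, -0.5]
finger_gap: 84.4
grip_force: 0.0
```

Request:
{"fn": "carry_out", "kwargs": {"commands": [{"jaw": 0.085,"translation": [0,0,-0.02],"spin": 0},{"jaw": 0.085,"translation": [0,0,-0.02],"spin": 0},{"jaw": 0.085,"translation": [0,0,-0.02],"spin": 0},{"jaw": 0.085,"translation": [0,0,-0.02],"spin": 0},{"jaw": 0.085,"translation": [0,0,-0.02],"spin": 0},{"jaw": 0.085,"translation": [0,0,-0.02],"spin": 0},{"jaw": 0.085,"translation": [0,0,-0.02],"spin": 0},{"jaw": 0.085,"translation": [0,0,0],"spin": 0}]}}

```text
time: 70.58
tool_pos: [495.1, 237.1, 246.9]
tcp_rot: [179.7, -0.2, 73.6]
ft_force: [0.2, -0.2, -0.1]
finger_gap: 84.9
grip_force: 0.0
```

Request:
{"fn": "carry_out", "kwargs": {"commands": [{"jaw": 0.085,"translation": [-0.03,0,0],"spin": 0},{"jaw": 0.085,"translation": [-0.03,0,0],"spin": 0},{"jaw": 0.085,"translation": [-0.03,0,0],"spin": 0},{"jaw": 0.085,"translation": [-0.03,0,0],"spin": 0},{"jaw": 0.085,"translation": [-0.03,0,0],"spin": 0},{"jaw": 0.085,"translation": [-0.03,0,0],"spin": 0},{"jaw": 0.085,"translation": [-0.03,0,0],"spin": 0},{"jaw": 0.085,"translation": [-0.03,0,0],"spin": 0}]}}

```text
time: 71.25
tool_pos: [424.7, 4.9, 241.1]
tcp_rot: [-180.0, 0.0, 73.7]
ft_force: [-0.3, -0.6, 1.1]
finger_gap: 84.9
grip_force: 0.0
```

Request:
{"fn": "carry_out", "kwargs": {"commands": [{"jaw": 0.085,"translation": [-0.03,0,0],"spin": 0},{"jaw": 0.085,"translation": [-0.03,0,0],"spin": 0},{"jaw": 0.085,"translation": [-0.03,0,0],"spin": 0},{"jaw": 0.085,"translation": [-0.03,0,0],"spin": 0},{"jaw": 0.085,"translation": [-0.03,0,0],"spin": 0},{"jaw": 0.085,"translation": [0,0,0],"spin": 0},{"jaw": 0.085,"translation": [0,0,0],"spin": 0},{"jaw": 0.085,"translation": [0,0,0],"spin": 0}]}}

```text
time: 71.92
tool_pos: [383.2, -137.6, 241.4]
tcp_rot: [-180.0, -0.0, 73.6]
ft_force: [-0.2, 0.5, 0.0]
finger_gap: 85.5
grip_force: 0.0
```

```bash
python3 - <<'E'
from vis import *
s=r.sense();print(s['time'],s['tool_pos'])
p=r.snapshot('side');q=r.snapshot('top')
a=cv2.imread('pics/side0.png');b=cv2.imread('pics/top0.png')
f=lambda im,y,x:cv2.resize(im[y:y+164,x:x+164],None,fx=1.7,fy=1.7,interpolation=cv2.INTER_CUBIC)
cv2.imwrite('pics/end.png',np.vstack([np.hstack([f(a,205,145),f(b,110,70)]),np.hstack([f(p['pixels'],205,145),f(q['pixels'],110,70)])]))
G=lambda im:cv2.GaussianBlur(cv2.cvtColor(im,6),(0,0),1).astype(np.float32)
for n,A,P,box in(('bottle s',a,p,(280,345,188,214)),('jar s',a,p,(268,334,234,270)),('mandrel s',a,p,(219,275,226,246)),('jar t',b,q,(195,220,104,130)),('bottle t',b,q,(168,190,92,118)),('mandrel t',b,q,(180,204,136,166)),('weight t',b,q,(205,218,83,95)),('tin t',b,q,(222,237,148,164))):
    y0,y1,x0,x1=box
    m=cv2.matchTemplate(G(P['pixels'])[y0-5:y1+5,x0-5:x1+5],G(A)[y0:y1,x0:x1],cv2.TM_CCOEFF_NORMED)
    i=np.unravel_index(m.argmax(),m.shape);print(n,i[1]-5,i[0]-5,m.max().round(2))
E
```

```text
71.9167 [ 383.17093597 -137.59688296  241.35903712]
bottle s 0 0 0.98
jar s 0 0 0.91
mandrel s 0 0 0.95
jar t 0 0 0.99
bottle t 1 0 0.98
mandrel t 1 0 0.89
weight t 0 0 1.0
tin t 0 0 0.99
```

View pics/end.png

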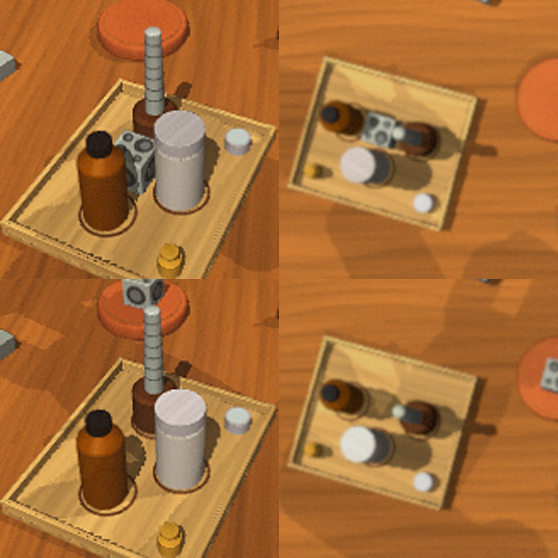

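All three stand back on their starting spots (at most 1 px of shift), the weight and tin have not moved, and the block is on the pad. Handing in.

```bash
python3 -c "
from bench import r
print(r.hand_in())"
```

```text
the job is handed in; nothing more can be done
None
```

The job is handed in at about 72 s: the block sits same face up within about 2 mm of the pad's middle, and the bottle, jar and mandrel are back upright on their starting spots (at most 1 px of shift in the pictures), with the weight and tin unmoved.

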